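# Tighten a filter holder round its rim with a socket key

### The arm

A 6-joint arm with a two-finger parallel gripper is mounted at the origin on a cart in front of the work surface, level with it; the furniture and walls round the work are solid. World frame = base frame: x ahead of the robot, y to its left, z up, the work surface at z = 0. Lengths are in m, angles in rad, forces in N, time in s.
With the tool pointing down it reaches from about 0.3 to 0.75 m from the base axis. Payload 8.5 kg.
Tool frame: the origin (TCP) lies at the very end of the fingers, on their centre line; the grasp point (between the pads) lies 19 mm behind it; z points along the fingers, x is the direction in which the jaws open and shut, and the axes are right-handed (so a half turn about z gives the same grasp; the last joint's range is limited). The gripper opens to 88 mm and grips with 3 to 60 N. Pads are 18 mm wide; open, the fingers measure 123 mm over their backs; the gripper's body (75 mm by 187 mm) begins 45 mm behind the grasp point.
Start: joints at [1.009, 0.381, 1.297, -0, 1.464, -0.215], TCP at [0.187, 0.517, 0.239] pointing down, gripper open.
Joint ranges: [-3.11, 3.11], [-0.89, 2.33], [0.22, 2.48], [-1.42, 4.56], [0.17, 2.85], [-2.88, 2.88]. Speed limits (rad/s): [2.39, 2.39, 3.14, 3.14, 3.14, 3.14].

### API

Orientations are given as a unit quaternion [w, x, y, z].
In Python, from rig import bot, optics, models gives the robot as it stands.
- The arm moves only by the shell command python3 -m crank 'ROWS'. ROWS is JSON, one flat list of numbers, 7 for each row, row after row: the turn, a rotation vector about the tool's x, y, z in rad, then the shift along the tool's x, y, z in mm, then the finger opening in mm, from 0 to 88.1. A call has 1 to 20 rows; each row shifts and turns the commanded pose from where the row before left it, along the tool's axes as they then stand; what a row does not reach is not made up. A row lasts 1/12 s, in which the tool goes at most 41.7 mm and 7.16 degrees, less where a joint would pass 70% of its speed; a pose out of reach is approached as far as the arm can. A call with a gripper value outside its range is refused whole. The fingers move at their own pace and stop on an object; the grip force is fixed at half the most. Time passes only in rows, so rows that do not move let the fingers close. It gives the time, the measured TCP pose, the force and the opening at its end, in the units of the state.
- bot.read_state(): the state, without advancing time (a new reading comes with each control period).
- optics.camera(name): name is "scene" or "top"; returns a dict with "color" (480x640x3 uint8, red, green, blue), "fx", "fy", "cx", "cy" (pixels), "R" (3x3) and "t" (3): a world point X has camera coordinates R X + t. Camera axes: x right, y down, z forward; pixel columns grow to the right and rows downward; lengths in m; the calibration is good to about 2 mm. A picture is of the moment at which its call begins. There is no depth.
- bot.hand_in(): hands the job in, once; it reports no verdict.
Trained networks look in a picture, given as the dict that the camera call returned (one of the last four; its "shot" number tells which), for a name from the list of things; names that differ only in an ending like _2 or _b are one class to them, and where a whole thing is asked for, a point or a joint stands for the part that bears it (a point fixed in the world has none). Each returns a list of dicts, best first, with "conf" (0 to 1); they miss things now and then, are a little off and sometimes report something else, mostly with a low value. They report only what shows in the picture. A call takes as long as a camera call. They do not tell look-alikes from the thing itself.
- models.look_for(picture, thing): "position" ([x, y, z] in m, in the coordinates of the camera as it stood for that picture, good to about 4 mm: the middle of the surface that is visible of it).
- models.trace(picture, thing): "mask" (480x640 bool, what is visible of it).
- models.pinpoint(picture, thing): "position" ([x, y, z] in m, in the coordinates of the camera as it stood for that picture, good to about 4 mm: a listed point, or the origin of a listed thing).
The state is a dict: "t": time; "qpos": joint angles; "joint_vel": joint speeds; "joint_efforts": joint torques, N m; "position": TCP position; "orientation": TCP orientation; "ft_force": force on the tool from outside, world axes, zero at the start; "torque": the same for the moment, N m; "opening": opening from 0.0 (shut) to 1.0 (fully open).
Only numpy, scipy, OpenCV 4.12 (cv2) and the standard library are available. Lean on these libraries where they do the work, as an engineer would, in place of code of your own. Each camera call takes 0.05 s, during which the arm holds its last target.

### The job

Using the socket key, tighten the three square-headed screws on the rim of the round filter holder by one quarter turn each (clockwise seen from above), in order: begin with the screw beside the small upright locating pin and go round the rim clockwise. Seat the key gently, without forcing it down or sideways, and keep your fingers off the screws. Finally stand the key upright on the bench, clear of the holder, let go of it, and leave the other things where they are.

Things in the scene. Friction and masses are not known exactly. Their poses are not given: they have to be found in the camera images.
- holder: Round aluminium filter holder, fixed: 160 mm across, upper face 45 mm above the bench; hose barb in the middle up to 79 mm. Origin: centre of underside; z up. Screws on a circle of radius 58 mm at 0, -120, -240 degrees about z from its x axis (first, second, third: clockwise from above). Locating pin (6 mm across, 16 mm tall) on the circle at +30 degrees, beside the first screw.
- key: Loose socket key, about 160 g, standing on its foot. Origin: centre of the foot's underside (socket mouth); z up. Foot: steel 32 x 32 x 22 mm, sides along its x and y; square socket 16 mm wide, 16 mm deep, parallel to the foot's sides, 1.5 mm chamfer. Shank 18 mm across. Handle: black paddle 36 mm along x, 14 mm along y, 47 to 93 mm above the origin; grasp across the 14 mm.
- screw1 (a joint): Turn of the first screw in rad, 0 at the start, growing clockwise seen from above (tightening); a quarter turn is 1.57. Friction about 0.08 N m; it stays where it is left. The key's socket has 1 mm play on each side of the head: it fits in four directions and turns about 0.15 rad either way before it carries the screw.
- screw2 (a joint): Turn of the second screw in rad, 0 at the start, growing clockwise seen from above (tightening); a quarter turn is 1.57. Friction about 0.08 N m; it stays where it is left. The key's socket has 1 mm play on each side of the head: it fits in four directions and turns about 0.15 rad either way before it carries the screw.
- screw3 (a joint): Turn of the third screw in rad, 0 at the start, growing clockwise seen from above (tightening); a quarter turn is 1.57. Friction about 0.08 N m; it stays where it is left. The key's socket has 1 mm play on each side of the head: it fits in four directions and turns about 0.15 rad either way before it carries the screw.
- screw1_mount: The first screw's fixed washer (25 mm across, 1.5 mm thick) on the holder, carrying the screw. Origin: on the screw's axis, 45 mm above the bench; z up. Its yaw says nothing of the head. Head: square, 14 x 14 mm, from 46.5 to 58.5 mm above the bench; how it stands about its axis is not measured: see it, or feel for it by turning the lightly resting key (under 10 N) until it drops on.
- screw2_mount: The second screw's fixed washer (25 mm across, 1.5 mm thick) on the holder, carrying the screw. Origin: on the screw's axis, 45 mm above the bench; z up. Its yaw says nothing of the head. Head: square, 14 x 14 mm, from 46.5 to 58.5 mm above the bench; how it stands about its axis is not measured: see it, or feel for it by turning the lightly resting key (under 10 N) until it drops on.
- screw3_mount: The third screw's fixed washer (25 mm across, 1.5 mm thick) on the holder, carrying the screw. Origin: on the screw's axis, 45 mm above the bench; z up. Its yaw says nothing of the head. Head: square, 14 x 14 mm, from 46.5 to 58.5 mm above the bench; how it stands about its axis is not measured: see it, or feel for it by turning the lightly resting key (under 10 N) until it drops on.
- petri_dish_1: Loose petri dish, 71 mm across, 15 mm high; bystander. Origin: centre of its underside.
- forceps: Loose steel forceps, 135 mm long, lying; bystander. Origin: centre of its underside.
- marker_black: Loose marker pen, 135 mm long, lying; bystander. Origin: centre of its underside.
- beaker_250: Loose clear beaker, 68 mm across, 88 mm tall; bystander. Origin: centre of its underside.
Mind the look-alikes: they are no part of the job. What is meant by the key is not orange, and is the larger of those in its own colour.

How it is judged:
By the outcome, as a careful person would: the job done as asked, in the order asked, and still so for the second after the job is handed in, with the robot touching nothing.
It also fails if it takes over 72 s, if anything falls off the work surface, if the arm or the gripper's body presses on something with over 40 N, if the wrist force passes 120 N, or if a joint passes its speed limit or range.

## Working session

There is one attempt and no reset: what is moved stays moved. The work goes in short steps, Python scripts to look and compute and a shell command to move; the robot and the scene stay as the last step left them, time stands still between calls to the robot, and variables do not carry over. Pictures are saved under pics/ and viewed, and the job is handed in when it is done.

```bash
ls; mkdir -p pics; python3 - <<'E'
from rig import bot, optics, models
import cv2
s=bot.read_state(); print(s)
for n in ["scene","top"]:
    p=optics.camera(n); cv2.imwrite(f"pics/{n}0.png",p["color"][:,:,::-1]); print(n,p["fx"],p["fy"],p["cx"],p["cy"],p["R"],p["t"],p["shot"])
    for th in ["holder","key","screw1_mount"]:
        for r in models.pinpoint(p,th)[:5]:
            import numpy as np
            R=np.array(p["R"]);t=np.array(p["t"]);X=np.array(r["position"]);px=(p["fx"]*X[0]/X[2]+p["cx"],p["fy"]*X[1]/X[2]+p["cy"])
            print(th,r["conf"],(R.T@(X-t)).round(4),np.round(px))
E
```

```text
pics
{'t': 0.0, 'qpos': array([ 1.00869479e+00,  3.81186409e-01,  1.29825608e+00,  1.91164218e-05,
        1.46362110e+00, -2.15313580e-01]), 'joint_vel': array([ 0.00126616, -0.00054268, -0.00029566, -0.00085254,  0.00208801,
       -0.00071035]), 'joint_efforts': array([-1.06942749e-03, -4.37923265e+01, -2.24555343e+01,  7.13649974e-02,
        3.51997185e-02, -1.38625519e-04]), 'position': array([0.18678178, 0.51700848, 0.23814451]), 'orientation': array([ 2.75396301e-04,  8.18498611e-01,  5.74508036e-01, -6.82025654e-04]), 'ft_force': array([-0.36940497, -0.22096372, -0.28298194]), 'torque': array([ 0.0320587 , -0.03189925,  0.00885003]), 'opening': 1.0022529268702434}
scene 548.2630514839753 548.2630514839753 313.3215052620564 236.3551202331323 [[ 0.7314831  -0.6818473  -0.00409119]
 [-0.53330072 -0.56836356 -0.62654066]
 [ 0.42487978  0.46048574 -0.779378  ]] [-0.38037046  0.24071279  1.10050257] 1
holder 0.94 [ 0.4976  0.1001 -0.0037] [279. 204.]
key 0.93 [ 0.4934 -0.3079  0.0024] [403. 307.]
key 0.81 [ 0.5676 -0.2989  0.0057] [422. 284.]
key 0.71 [ 0.479  -0.3987 -0.0034] [431. 341.]
screw1_mount 0.59 [0.4453 0.0947 0.0406] [263. 204.]
top 449.4074044178339 449.4074044178339 317.3453563478955 237.82208106630637 [[ 0.02180187 -0.99975373  0.00414107]
 [-0.99371282 -0.02212473 -0.1097512 ]
 [ 0.10981579 -0.00172225 -0.99395046]] [-0.06950114  0.46396246  0.99254818] 2
holder 0.82 [ 0.5027  0.0999 -0.0018] [250. 222.]
key 0.9 [ 0.4768 -0.3971 -0.0019] [462. 237.]
key 0.83 [ 0.4916 -0.311  -0.0024] [425. 230.]
key 0.6 [ 0.5674 -0.3016 -0.0008] [421. 198.]
screw1_mount 0.74 [ 0.3654 -0.3632  0.0037] [449. 285.]
screw1_mount 0.68 [0.445  0.088  0.0391] [251. 245.]
```

View pics/scene0.png

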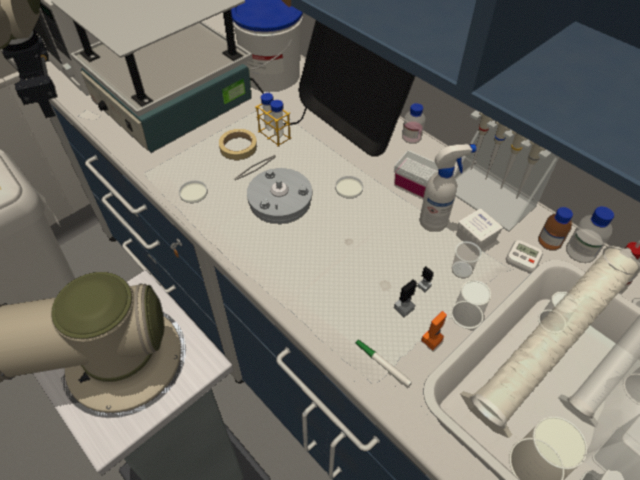

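View pics/top0.png

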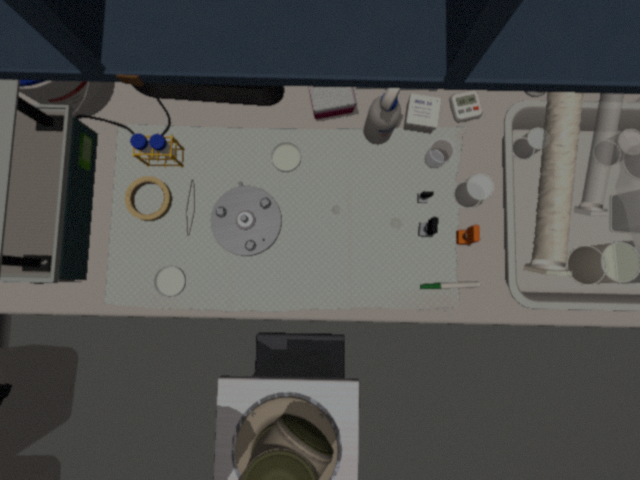

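```bash
python3 - <<'E'
import cv2,numpy as np
s=cv2.imread("pics/scene0.png");t=cv2.imread("pics/top0.png")
a=cv2.resize(s[240:360,350:510],(800,600),interpolation=cv2.INTER_CUBIC);cv2.imwrite("pics/k_s.png",a)
a=cv2.resize(t[160:280,380:540],(800,600),interpolation=cv2.INTER_CUBIC);cv2.imwrite("pics/k_t.png",a)
a=cv2.resize(t[170:275,180:320],(800,600),interpolation=cv2.INTER_CUBIC);cv2.imwrite("pics/h_t.png",a)
a=cv2.resize(s[130:250,200:360],(800,600),interpolation=cv2.INTER_CUBIC);cv2.imwrite("pics/h_s.png",a)
E
```

```text
(no output)
```

View pics/k_s.png

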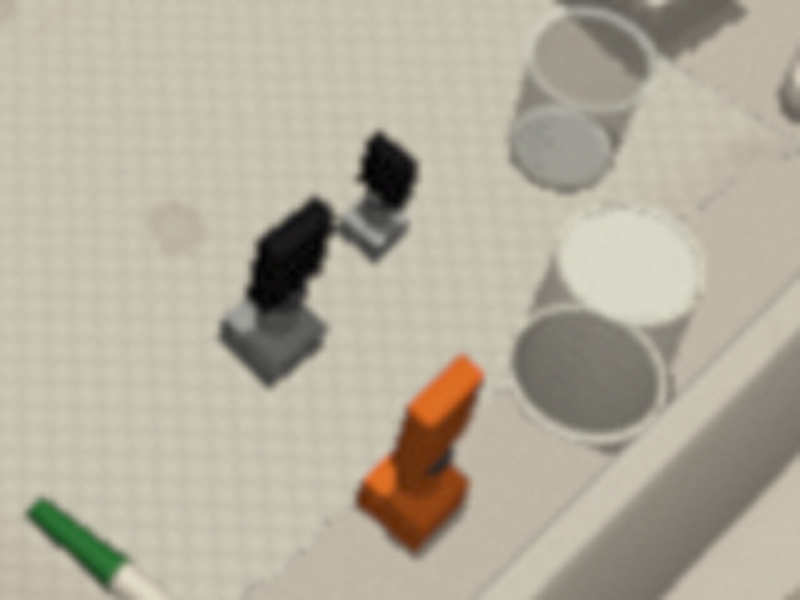

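View pics/k_t.png

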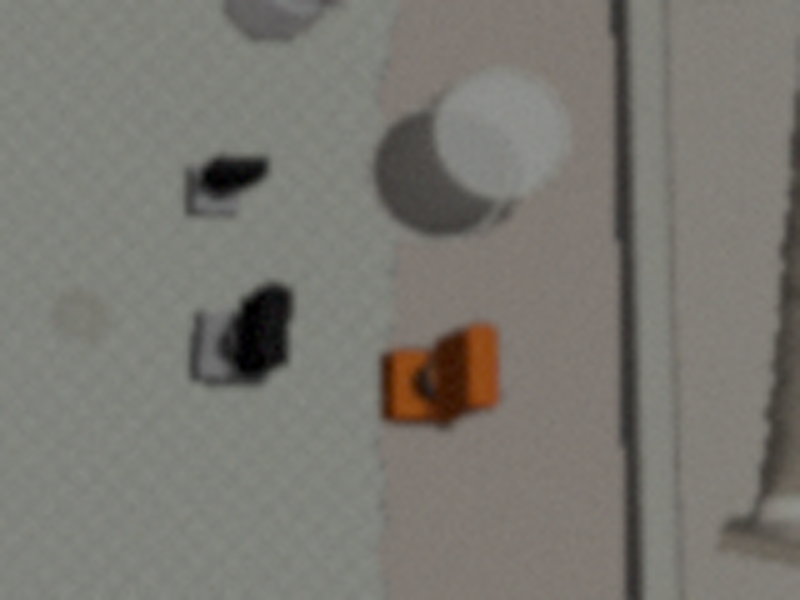

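View pics/h_t.png

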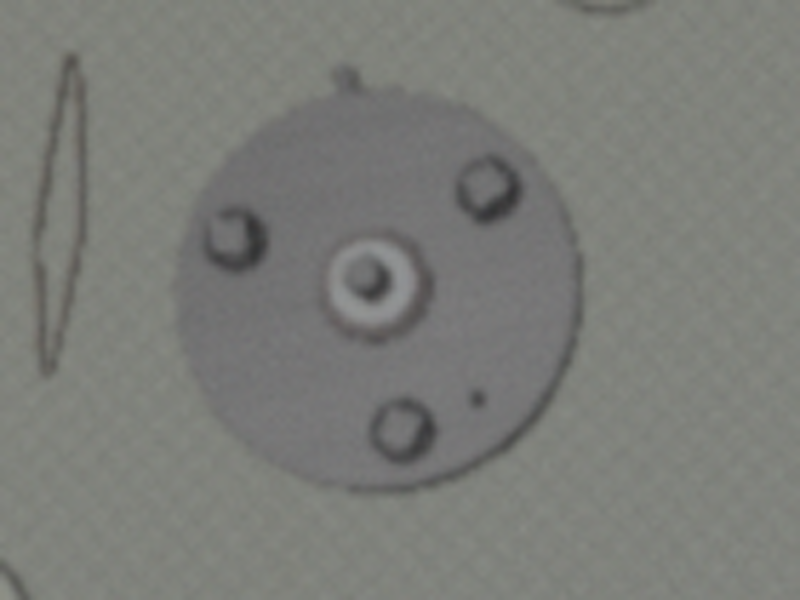

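View pics/h_s.png

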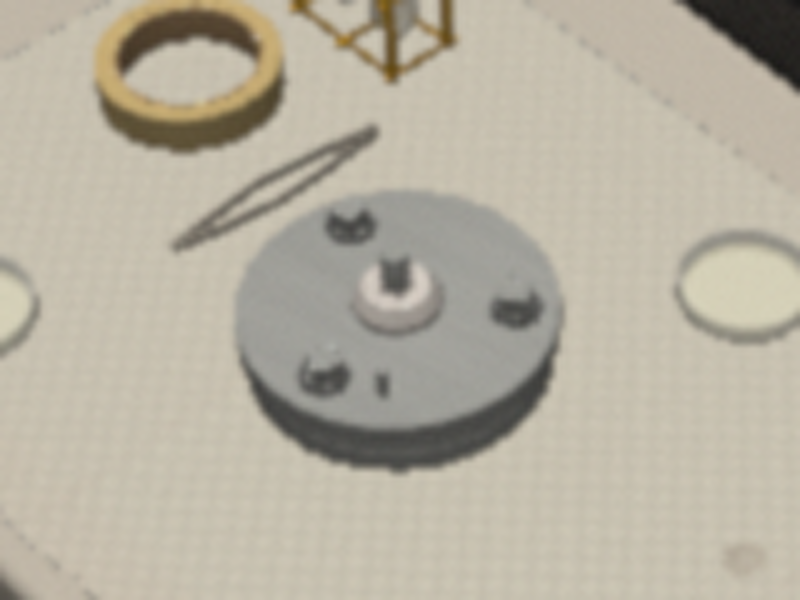

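Candidates for the key are the large black one at scene (406,297) / top (428,229), the small black one at scene (427,279) and the orange one at scene (434,330). The large black one fits because it isn't orange and it's the bigger of the two black ones. In the top view, screw 1 is at (251,245) with the pin at (263,240), screw 2 is at (221,212) and screw 3 is at (265,205). Next I'll zoom in and fit poses.

```bash
cat > h.py <<'E'
import numpy as np,cv2
from rig import bot,optics,models
def proj(p,X):
    X=np.atleast_2d(X); c=X@np.array(p["R"]).T+np.array(p["t"])
    return np.c_[p["fx"]*c[:,0]/c[:,2]+p["cx"],p["fy"]*c[:,1]/c[:,2]+p["cy"]]
def ray(p,uv,z):
    R=np.array(p["R"]);t=np.array(p["t"]);C=-R.T@t
    d=R.T@np.array([(uv[0]-p["cx"])/p["fx"],(uv[1]-p["cy"])/p["fy"],1.]);return C+d*(z-C[2])/d[2]
def crop(p,u0,v0,w,h,k,name):
    a=cv2.resize(p["color"][v0:v0+h,u0:u0+w,::-1],(w*k,h*k),interpolation=cv2.INTER_CUBIC)
    a=cv2.normalize(a,None,0,255,cv2.NORM_MINMAX); cv2.imwrite(name,a)
E
python3 - <<'E'
from h import *
import pickle
P={}
for n in ["scene","top"]:
    p=optics.camera(n);P[n]=p
pickle.dump(P,open("P0.pkl","wb"))
# fit holder: trace masks
for n in P:
    p=P[n]
    for th in ["holder","key"]:
        for r in models.trace(p,th)[:3]:
            m=r["mask"];ys,xs=np.nonzero(m);print(n,th,r["conf"],m.sum(),xs.mean(),ys.mean(),xs.min(),xs.max(),ys.min(),ys.max())
s,t=P["scene"],P["top"]
im=np.hstack([cv2.resize(x["color"][v:v+44,u:u+44,::-1],(396,396),interpolation=cv2.INTER_CUBIC) for x,u,v in [(s,384,273),(t,404,205)]])
cv2.imwrite("pics/kz.png",cv2.convertScaleAbs(im,alpha=1.5))
c=[(251,245),(221,212),(265,205)];d=[(264,205),(270,175),(303,191)]
im=np.vstack([np.hstack([cv2.resize(x["color"][v-9:v+9,u-9:u+9,::-1],(252,252),interpolation=cv2.INTER_CUBIC) for u,v in L]) for x,L in[(t,c),(s,d)]])
cv2.imwrite("pics/sz.png",cv2.convertScaleAbs(im,alpha=1.6))
E
```

```text
scene holder 0.9 2703 279.3592304846467 195.94598594154644 247 312 168 223
scene key 0.92 538 434.64684014869886 331.7156133828996 421 446 311 350
scene key 0.84 552 406.286231884058 299.088768115942 393 416 279 317
scene key 0.53 307 425.8045602605863 278.96091205211724 418 433 266 292
top holder 0.88 3844 246.35145681581685 220.11862643080124 210 282 182 255
top key 0.86 383 468.1044386422976 234.6710182767624 456 479 224 243
top key 0.74 343 428.5247813411079 226.88921282798833 418 439 216 236
top key 0.69 162 423.4382716049383 196.07407407407408 416 433 191 202
```

View pics/kz.png

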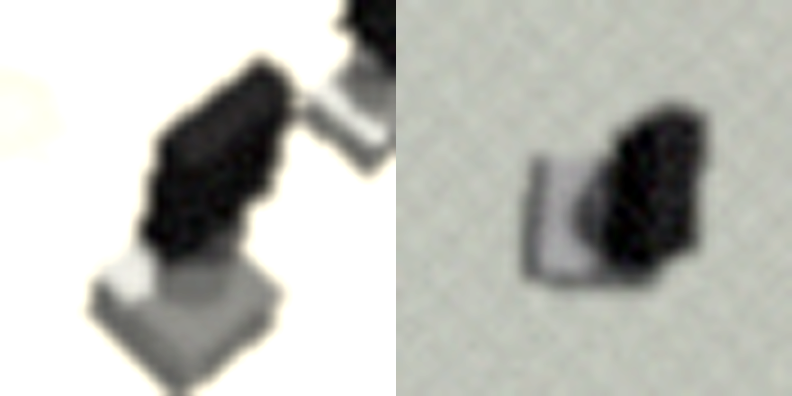

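View pics/sz.png

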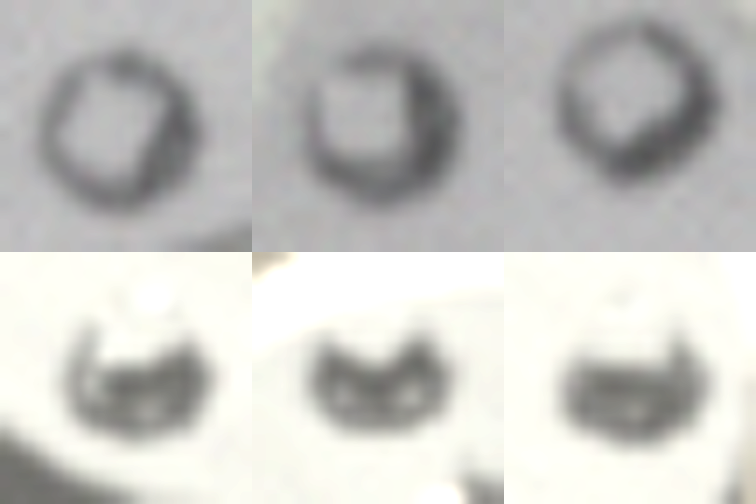

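```bash
cat >> h.py <<'E'
from scipy.optimize import minimize, least_squares
def keyparts(x,y,z,yaw):
    c,s=np.cos(yaw),np.sin(yaw);R=np.array([[c,-s,0],[s,c,0],[0,0,1]])
    def box(a,b,z0,z1): return np.array([[i,j,k] for i in(-a,a) for j in(-b,b) for k in(z0,z1)])
    th=np.linspace(0,2*np.pi,24)
    sh=np.vstack([np.c_[.009*np.cos(th),.009*np.sin(th),0*th+k] for k in(.022,.047)])
    return [P@R.T+[x,y,z] for P in(box(.016,.016,0,.022),sh,box(.018,.007,.047,.093))]
def sil(p,parts,u0,v0,w,h,k=6):
    m=np.zeros((h*k,w*k),np.uint8)
    for P in parts:
        uv=(proj(p,P)-[u0,v0]+.5)*k
        hl=cv2.convexHull(np.round(uv*16).astype(np.int32)); cv2.fillConvexPoly(m,hl,255,shift=4)
    return cv2.resize(m,(w,h),interpolation=cv2.INTER_AREA)/255.
def fitkey(p,mask,x0,z=None):
    ys,xs=np.nonzero(mask);u0,v0=xs.min()-8,ys.min()-8;w,h=xs.max()-u0+9,ys.max()-v0+9
    M=mask[v0:v0+h,u0:u0+w].astype(float)
    f=lambda q:np.abs(sil(p,keyparts(q[0],q[1],z or 0,q[2]),u0,v0,w,h)-M).sum()
    best=None
    for dy in(-.3,0,.3):
        a=np.array(x0)+[0,0,dy]
        r=minimize(f,a,method="Nelder-Mead",options=dict(initial_simplex=[a,a+[.006,0,0],a+[0,.006,0],a+[0,0,.25]],maxiter=250,xatol=1e-5,fatol=.01))
        if best is None or r.fun<best.fun:best=r
    return best.x,best.fun
E
python3 - <<'E'
from h import *
import pickle
P=pickle.load(open("P0.pkl","rb"))
M={}
for n in P:
    p=P[n]
    rs=models.trace(p,"key")
    r=[r for r in rs if abs(np.nonzero(r["mask"])[1].mean()-{"scene":406,"top":428}[n])<4][0]
    M[n]=r["mask"]; print(n,fitkey(p,r["mask"],(.4925,-.3095,0.)))
    # holder: ellipse on rim
    m=[r for r in models.trace(p,"holder")][0]["mask"]
    th=np.linspace(0,2*np.pi,72)
    def parts(q):
        rim=lambda z:np.c_[q[0]+.08*np.cos(th),q[1]+.08*np.sin(th),0*th+z]
        cy=lambda x,y,r,z0,z1:np.vstack([np.c_[x+r*np.cos(th),y+r*np.sin(th),0*th+k] for k in(z0,z1)])
        return [np.vstack([rim(0),rim(.045)])]
    ys,xs=np.nonzero(m);u0,v0=xs.min()-8,ys.min()-8;w,h=xs.max()-u0+9,ys.max()-v0+9
    Mm=m[v0:v0+h,u0:u0+w].astype(float)
    f=lambda q:np.abs(sil(p,parts(q),u0,v0,w,h)-Mm).sum()
    r=minimize(f,[.5,.1],method="Nelder-Mead",options=dict(initial_simplex=[[.5,.1],[.506,.1],[.5,.106]]));print("holder",r.x,r.fun)
pickle.dump(M,open("M0.pkl","wb"))
E
```

```text
scene (array([ 0.4931754 , -0.31104974, -0.03180177]), np.float64(46.26274509803922))
holder [0.50816353 0.10993919] 566.8549019607842
top (array([ 0.49313765, -0.30833038, -0.01495908]), np.float64(30.137254901960787))
holder [0.50134453 0.10219293] 371.18823529411765
```

```bash
python3 - <<'E'
from h import *
import pickle
P=pickle.load(open("P0.pkl","rb"))
C={"top":[(250,245),(221,211),(265,203)],"scene":[(264.5,206),(270,176),(303,192)]}
W={}
for n in P:
    p=P[n];g=cv2.cvtColor(p["color"],cv2.COLOR_RGB2GRAY)
    ws=[]
    for (u,v) in C[n]:
        k=8;u0,v0=int(u)-11,int(v)-11
        b=cv2.resize(g[v0:v0+23,u0:u0+23],None,fx=k,fy=k,interpolation=cv2.INTER_CUBIC)
        med=np.median(g[v0:v0+23,u0:u0+23]);lo=np.percentile(b,2)
        m=((b<(med+lo)/2+ (med-lo)*.1)).astype(np.uint8)
        num,lab,st,ce=cv2.connectedComponentsWithStats(m)
        # central comp
        i=1+np.argmax(st[1:,4]); hl=cv2.convexHull(np.argwhere(lab==i)[:,::-1].astype(np.int32))
        A=cv2.contourArea(hl);mo=cv2.moments(hl);c=np.array([mo["m10"],mo["m01"]])/mo["m00"]
        uv=(c+.5)/k-.5+[u0,v0]; ws.append(uv)
        print(n,uv.round(2),"area px",A/k/k,"hull",cv2.boundingRect(hl), ray(p,uv,.046).round(4))
    f=lambda q:(np.vstack([proj(p,[q[0]+.058*np.cos(q[2]+a),q[1]+.058*np.sin(q[2]+a),.046]) for a in(0,-2*np.pi/3,-4*np.pi/3)])-np.array(ws)).ravel()
    r=least_squares(f,[.5,.1,3.3],x_scale=[.01,.01,.1]);print("holder",r.x.round(4),r.fun.round(2))
E
```

```text
scene [262.11 213.44] area px 139.515625 hull (0, 96, 184, 88) [0.4226 0.0701 0.046 ]
scene [269.69 174.93] area px 59.1640625 hull (47, 56, 85, 56) [0.5171 0.1548 0.046 ]
scene [302.97 191.72] area px 60.3359375 hull (49, 59, 85, 61) [0.5387 0.0563 0.046 ]
holder [0.492  0.0932 3.3898] [ 1.92 -4.97 -1.38  3.05 -0.62  2.34]
top [250.16 245.04] area px 104.890625 hull (46, 44, 95, 95) [0.4437 0.0892 0.046 ]
top [220.97 211.73] area px 101.921875 hull (46, 50, 91, 95) [0.5169 0.1572 0.046 ]
top [265.18 202.94] area px 101.5859375 hull (47, 44, 94, 96) [0.5391 0.0592 0.046 ]
holder [0.4999 0.1019 3.3636] [ 0.04  0.18 -0.03 -0.09 -0.01 -0.09]
```

```bash
python3 - <<'E'
from h import *
import pickle
P=pickle.load(open("P0.pkl","rb"))
p=P["top"];g=cv2.cvtColor(p["color"],cv2.COLOR_RGB2GRAY).astype(float)
hx,hy,hw=.4999,.1019,3.3636
th=np.linspace(0,2*np.pi,40)
ims=[]
for i in range(3):
    a=hw-i*2*np.pi/3;c=np.array([hx+.058*np.cos(a),hy+.058*np.sin(a)])
    uv=proj(p,[*c,.05])[0];u0,v0=(uv-10).astype(int);G=g[v0:v0+21,u0:u0+21]
    def sq(q,z,s=.007):
        v=np.array([[s*np.cos(q[2])*i-s*np.sin(q[2])*j,s*np.sin(q[2])*i+s*np.cos(q[2])*j] for i,j in((1,1),(1,-1),(-1,-1),(-1,1))])
        return np.c_[v+c+np.array(q[:2]),[z]*4]
    def render(q):
        w=np.vstack([np.c_[c[0]+q[0]+.0125*np.cos(th),c[1]+q[1]+.0125*np.sin(th),0*th+z] for z in(.045,.0465)])
        W=sil(p,[w],u0,v0,21,21,8);T=sil(p,[sq(q,.0585)],u0,v0,21,21,8)
        S=np.maximum(sil(p,[np.vstack([sq(q,.0465),sq(q,.0585)])],u0,v0,21,21,8),T)-T
        return np.stack([np.ones_like(W).ravel(),W.ravel(),T.ravel(),S.ravel()],1)
    def f(q):
        A=render(q);x,res,_,_=np.linalg.lstsq(A,G.ravel(),rcond=None);return ((A@x-G.ravel())**2).sum()
    out=[]
    for y in np.radians(range(0,90,10)):
        a0=np.array([0,0,y])
        r=minimize(f,a0,method="Nelder-Mead",options=dict(initial_simplex=[a0,a0+[.002,0,0],a0+[0,.002,0],a0+[0,0,.12]]));out.append((r.fun,np.degrees(r.x[2])%90,r.x[:2]*1000))
    out.sort(key=lambda o:o[0]);print(i+1,c.round(4),[(round(o[0]),round(o[1],1),o[2].round(2)) for o in out[:4]])
E
```

```text
1 [0.4433 0.0891] [(18854, np.float64(66.2), array([0.53, 0.35])), (18855, np.float64(67.7), array([0.56, 0.3 ])), (18859, np.float64(66.3), array([0.52, 0.34])), (18867, np.float64(64.6), array([0.54, 0.31]))]
2 [0.5171 0.1573] [(17848, np.float64(1.6), array([-0.05,  0.35])), (17879, np.float64(1.6), array([-0.05,  0.34])), (18069, np.float64(1.7), array([0.26, 0.63])), (18119, np.float64(1.7), array([0.23, 0.63]))]
3 [0.5392 0.0593] [(13527, np.float64(36.9), array([0.23, 0.41])), (13536, np.float64(36.7), array([0.23, 0.42])), (13561, np.float64(36.0), array([0.16, 0.43])), (13592, np.float64(36.1), array([0.16, 0.43]))]
```

```bash
cat >> h.py <<'E'
def st():
    s=bot.read_state();w,x,y,z=s["orientation"]
    from scipy.spatial.transform import Rotation as Ro
    R=Ro.from_quat([x,y,z,w]).as_matrix();return s,R
def goto(pos,yawdeg=None):
    s,R=st();d=R.T@(np.array(pos)-s["position"])*1000
    a=np.degrees(np.arctan2(R[1,0],R[0,0]))
    print("pos",s["position"].round(4),"yaw",a.round(2),"tilt",R[:2,2].round(4),"F",s["ft_force"].round(1),"T",s["torque"].round(2),"open",round(s["opening"]*88.1,1),"t",round(s["t"],2),"q6",s["qpos"][5].round(2))
    print("tool shift mm",d.round(1), "rotz", None if yawdeg is None else round(-np.radians((yawdeg-a+180)%360-180),4))
E
python3 -m crank '[0,0,-0.108,0,0,0,45, 0,0,-0.108,0,0,0,45, 0,0,-0.108,0,0,0,45, 0,0,0,-37,14.6,0,45, 0,0,0,-37,14.6,0,45, 0,0,0,-37,14.6,0,45, 0,0,0,-37,14.6,0,45, 0,0,0,-37,14.6,0,45, 0,0,0,-37,14.6,0,45, 0,0,0,-37,14.6,0,45, 0,0,0,-37,14.6,0,45, 0,0,0,-37,14.6,0,45, 0,0,0,-37,14.6,0,45, 0,0,0,-37,14.6,0,45, 0,0,0,-37,14.6,0,45, 0,0,0,-37,14.6,0,45, 0,0,0,-37,14.6,0,45, 0,0,0,-37,14.6,0,45, 0,0,0,-37,14.6,0,45]'
python3 -c "
from h import *
goto([.493,-.3095,.053],88.7)"
```

```text
t: 2.48
position: [0.4072, -0.0821, 0.239]
orientation: [0.0, 0.715, 0.699, 0.0]
ft_force: [0.7, 0.1, 0.8]
opening: 0.509
pos [ 0.4072 -0.0821  0.239 ] yaw 88.66 tilt [ 0.0006 -0.0002] F [0.7 0.1 0.8] T [ 0.06 -0.06  0.02] open 44.9 t 2.48 q6 -2.03
tool shift mm [-225.3   91.   186.1] rotz -0.0008
```

```bash
python3 -m crank '[0,0,0,-37.5,15,0,45, 0,0,0,-37.5,15,0,45, 0,0,0,-37.5,15,0,45, 0,0,0,-37.5,15,0,45, 0,0,0,-37.5,15,0,45, 0,0,0,-30,12,15,45, 0,0,0,0,0,35,45, 0,0,0,0,0,30,45, 0,0,0,0,0,0,45, 0,0,0,0,0,0,45]'
python3 - <<'E'
from h import *
goto([.493,-.3095,.053],88.7)
for n,b in[("scene",(340,200)),("top",(370,150))]:
    p=optics.camera(n); crop(p,*b,133,133,4,f"pics/a_{n}.png")
E
python3 -c "
import cv2,numpy as np
cv2.imwrite('pics/a.png',cv2.resize(np.hstack([cv2.imread('pics/a_scene.png'),cv2.imread('pics/a_top.png')]),(800,400)))"
```

```text
t: 3.32
position: [0.4888, -0.2991, 0.1585]
orientation: [-0.001, 0.715, 0.699, -0.0]
ft_force: [0.5, 0.4, 1.6]
opening: 0.512
pos [ 0.4888 -0.2991  0.1585] yaw 88.69 tilt [-0.0018  0.0017] F [0.5 0.4 1.6] T [ 0.06 -0.    0.02] open 45.1 t 3.32 q6 -2.3
tool shift mm [-10.4   4.7 105.4] rotz -0.0001
```

View pics/a.png

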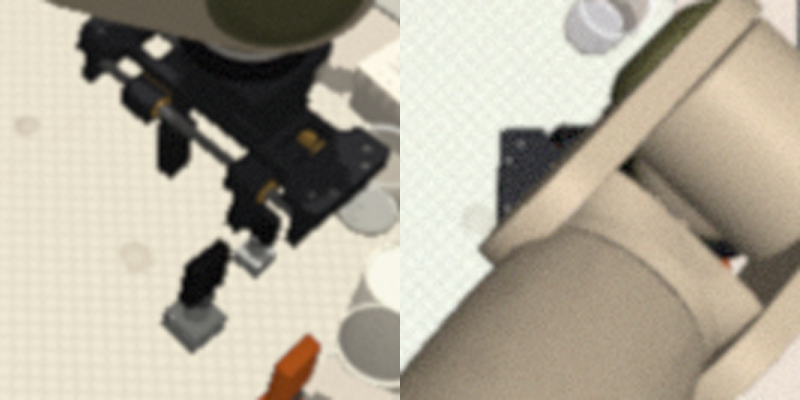

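```bash
python3 -m crank '[0,0,0,-10.4,4.7,0,45, 0,0,0,0,0,35,45, 0,0,0,0,0,35,45, 0,0,0,0,0,35,45, 0,0,0,0,0,0,45, 0,0,0,0,0,0,45]'
python3 - <<'E'
from h import *
goto([.493,-.3095,.053],88.7)
p=optics.camera("scene"); crop(p,350,220,100,120,5,f"pics/b.png")
E
```

```text
t: 3.92
position: [0.4939, -0.31, 0.055]
orientation: [0.0, 0.715, 0.699, -0.0]
ft_force: [0.4, 0.1, 1.3]
opening: 0.511
pos [ 0.4939 -0.31    0.055 ] yaw 88.72 tilt [ 0.0002 -0.0002] F [0.4 0.1 1.3] T [0.   0.01 0.  ] open 45.1 t 3.92 q6 -2.31
tool shift mm [ 0.5 -0.9  2. ] rotz 0.0003
```

View pics/b.png

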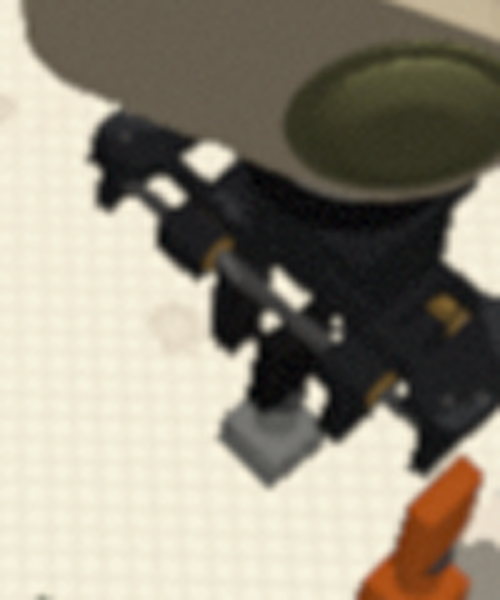

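The large black key stands between the two fingers (foot at about scene (404,307)), and the orange one is well clear. I'll close the gripper now.

```bash
python3 -m crank '[0,0,0,0,-0.9,2,20, 0,0,0,0,0,0,8, 0,0,0,0,0,0,8, 0,0,0,0,0,0,8, 0,0,0,0,0,0,8, 0,0,0,0,0,0,8]'
python3 - <<'E'
from h import *
goto([.493,-.3095,.053],88.7)
E
```

```text
t: 4.47
position: [0.4928, -0.3099, 0.0523]
orientation: [0.0, 0.715, 0.699, 0.0]
ft_force: [0.0, 1.0, 4.8]
opening: 0.16
pos [ 0.4928 -0.3099  0.0523] yaw 88.7 tilt [ 0.0007 -0.0005] F [0.  1.  4.8] T [ 0.25  0.1  -0.02] open 14.1 t 4.47 q6 -2.31
tool shift mm [ 0.4  0.2 -0.7] rotz -0.0001
```

```bash
python3 -m crank '[0,0,0,0,0,-15,8, 0,0,0,0,0,-30,8, 0,0,0,0,0,-30,8, 0,0,0,20,-3,-15,8, 0,0,0,36,-5.3,0,8, 0,0,0,36,-5.3,0,8, 0,0,0,36,-5.3,0,8, 0,0,0,36,-5.3,0,8, 0,0,0,36,-5.3,0,8, 0,0,0,36,-5.3,0,8, 0,0,0,36,-5.3,0,8, 0,0,0,36,-5.3,0,8, 0,0,0,36,-5.3,0,8, 0,0,0,36,-5.3,0,8, 0,0,0.099,15,-2.5,0,8, 0,0,0.099,0,0,0,8, 0,0,0.099,0,0,0,8, 0,0,0.099,0,0,0,8, 0,0,0,0,0,0,8]'
python3 - <<'E'
from h import *
goto([.4434,.0878,.130],66)
p=optics.camera("scene"); crop(p,215,130,120,120,5,f"pics/c1.png")
p=optics.camera("top"); crop(p,185,160,120,120,5,f"pics/c2.png")
E
```

```text
t: 6.05
position: [0.4429, 0.0866, 0.1416]
orientation: [-0.0, 0.839, 0.543, -0.0]
ft_force: [-0.2, 0.2, -2.7]
opening: 0.157
pos [0.4429 0.0866 0.1416] yaw 65.83 tilt [-0.0004 -0.    ] F [-0.2  0.2 -2.7] T [ 0.01 -0.03  0.02] open 13.9 t 6.05 q6 -1.22
tool shift mm [ 1.3 -0.  11.6] rotz -0.003
```

View pics/c1.png

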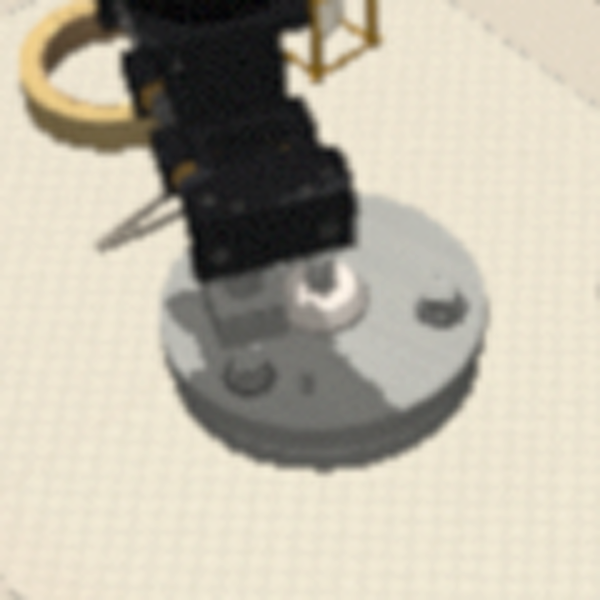

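View pics/c2.png

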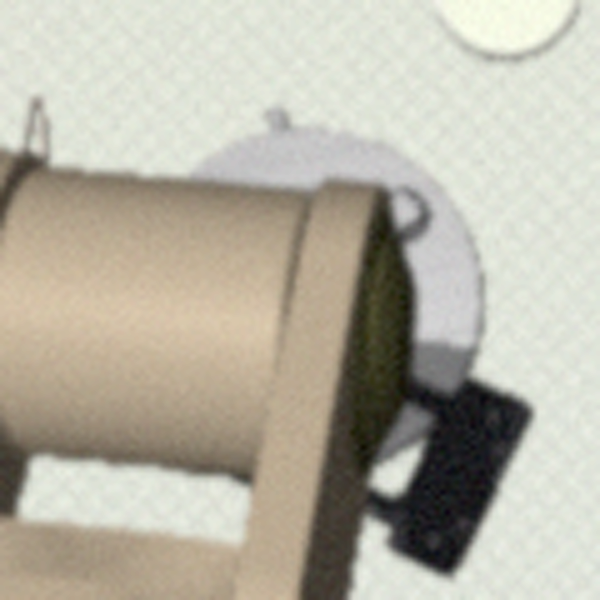

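```bash
python3 -m crank '[0,0,0,1.3,0,12,8, 0,0,0,0,0,12,8, 0,0,0,0,0,0,8, 0,0,0,0,0,0,8]'
cat >> h.py <<'E'
def draw(p,key=None,heads=(),u0=215,v0=130,w=120,h=120,k=5,name=None):
    a=cv2.resize(p["color"][v0:v0+h,u0:u0+w,::-1],(w*k,h*k),interpolation=cv2.INTER_CUBIC);a=cv2.convertScaleAbs(a,alpha=1.4)
    def L(P,c):
        uv=np.round((proj(p,P)-[u0,v0]+.5)*k).astype(int);cv2.polylines(a,[uv.reshape(-1,1,2)],True,c,1,cv2.LINE_AA)
    if key is not None:
        q=keyparts(*key)[0]
        for idx in([0,2,6,4],[1,3,7,5]): L(q[idx],(0,0,255))
    for (x,y,yaw) in heads:
        for z in(.0465,.0585):
            s=.007*2**.5;L(np.array([[x+s*np.cos(yaw+(.25+i/2)*np.pi),y+s*np.sin(yaw+(.25+i/2)*np.pi),z] for i in range(4)]),(0,255,0))
        th=np.linspace(0,2*np.pi,30);L(np.c_[x+.0125*np.cos(th),y+.0125*np.sin(th),0*th+.0465],(255,200,0))
    cv2.imwrite(name,a)
E
python3 - <<'E'
from h import *
goto([.4434,.0878,.117],66)
s,R=st();t=s["position"]
p=optics.camera("scene"); draw(p,(t[0],t[1],t[2]-.0523,np.radians(-24)),[(.4434,.0878,np.radians(66)),(.5172,.1559,np.radians(1.6)),(.5393,.058,np.radians(36.5))],name="pics/d.png")
E
```

```text
t: 6.48
position: [0.4434, 0.0875, 0.1176]
orientation: [-0.0, 0.838, 0.545, -0.001]
ft_force: [0.0, -0.7, -2.0]
opening: 0.157
pos [0.4434 0.0875 0.1176] yaw 66.09 tilt [-0.0012  0.0001] F [ 0.  -0.7 -2. ] T [-0.04 -0.02 -0.03] open 13.8 t 6.48 q6 -1.22
tool shift mm [ 0.3 -0.2  0.6] rotz 0.0016
```

View pics/d.png

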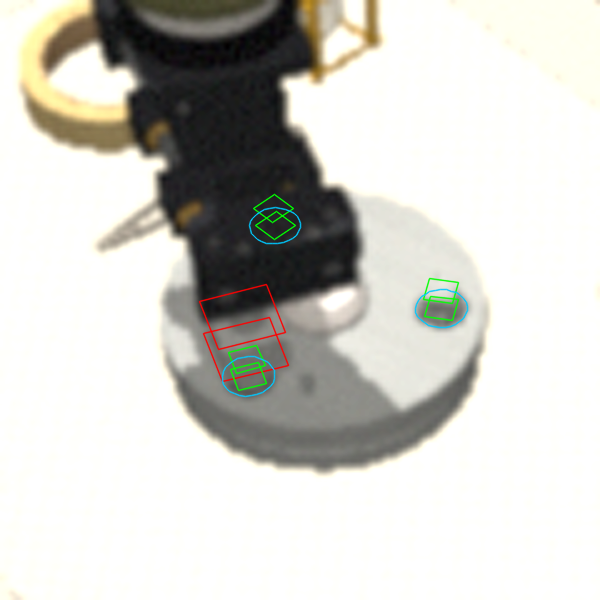

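```bash
python3 - <<'E'
from h import *
import pickle
p=pickle.load(open("P0.pkl","rb"))["scene"]
g=cv2.cvtColor(p["color"],cv2.COLOR_RGB2GRAY).astype(float)
th=np.linspace(0,2*np.pi,40)
S=[(.4434,.0878,66),(.5172,.1559,1.6),(.5393,.058,36.5)]
for x,y,yw in S:
    uv=proj(p,[x,y,.05])[0];u0,v0=(uv-8).astype(int);G=g[v0:v0+17,u0:u0+17]
    def sq(q,z,s=.007):
        a=np.radians(yw)+q[2]+np.pi*(.25+.5*np.arange(4))
        return np.c_[x+q[0]+s*2**.5*np.cos(a),y+q[1]+s*2**.5*np.sin(a),[z]*4]
    def render(q):
        w=np.vstack([np.c_[x+q[0]+.0125*np.cos(th),y+q[1]+.0125*np.sin(th),0*th+z] for z in(.045,.0465)])
        W=sil(p,[w],u0,v0,17,17,8);T=sil(p,[sq(q,.0585)],u0,v0,17,17,8)
        b,t=sq(q,.0465),sq(q,.0585);cols=[np.ones(W.size),W.ravel(),T.ravel()]
        C=-np.array(p["R"]).T@np.array(p["t"])
        for i in range(4):
            j=(i+1)%4;n=(t[i]+t[j])/2-[x+q[0],y+q[1],.0585]
            if n[:2]@(C[:2]-[x,y])>0: cols.append((1-T.ravel())*sil(p,[np.array([b[i],b[j],t[j],t[i]])],u0,v0,17,17,8).ravel())
        A=np.stack(cols,1);A[:,1]*=1-np.clip(A[:,2:].sum(1),0,1);return A
    def f(q):
        A=render(q);c=np.linalg.lstsq(A,G.ravel(),rcond=None)[0];return ((A@c-G.ravel())**2).sum()
    o=[]
    for d in(-.3,-.1,.1,.3):
        a0=np.array([0,0,d]);r=minimize(f,a0,method="Nelder-Mead",options=dict(initial_simplex=[a0,a0+[.003,0,0],a0+[0,.003,0],a0+[0,0,.15]]));o.append((round(r.fun),(r.x[:2]*1000).round(2),np.degrees(r.x[2]).round(1)))
    o.sort(key=lambda a:a[0]);print(o[:2], "start", round(f([0,0,0])))
E
```

```text
[(54233, array([ 0.45, -0.16]), np.float64(2.3)), (54253, array([ 0.57, -0.08]), np.float64(1.5))] start 55564
[(75882, array([ 0.22, -0.32]), np.float64(5.8)), (75982, array([ 0.24, -0.29]), np.float64(5.8))] start 77811
[(9727, array([ 0.47, -0.16]), np.float64(9.3)), (9796, array([ 0.45, -0.18]), np.float64(8.2))] start 11989
```

```bash
python3 -m crank '[0,0,0,0.6,0,2,8, 0,0,0,0,0,2,8, 0,0,0,0,0,1,8, 0,0,0,0,0,0.5,8, 0,0,0,0,0,0.5,8, 0,0,0,0,0,0.5,8]'
python3 -c "
from h import *
goto([.4434,.0881,.0988],66)"
```

```text
t: 7.03
position: [0.4439, 0.0881, 0.1113]
orientation: [0.0, 0.839, 0.545, 0.0]
ft_force: [0.1, 0.1, -1.4]
opening: 0.155
pos [0.4439 0.0881 0.1113] yaw 66.01 tilt [ 0.0002 -0.    ] F [ 0.1  0.1 -1.4] T [-0.04 -0.04  0.03] open 13.7 t 7.03 q6 -1.22
tool shift mm [-0.2 -0.4 12.5] rotz 0.0002
```

```bash
python3 -m crank '[0,0,0,0,-0.4,0.5,8, 0,0,0,0,0,0.5,8, 0,0,0,0,0,0.5,8, 0,0,0,0,0,0.5,8]'
python3 -c "
from h import *
goto([.4434,.0881,.0988],66)"
```

```text
t: 7.37
position: [0.4438, 0.0882, 0.1101]
orientation: [0.0, 0.839, 0.545, 0.001]
ft_force: [-3.7, -1.3, 13.6]
opening: 0.156
pos [0.4438 0.0882 0.1101] yaw 66.01 tilt [ 0.0014 -0.0002] F [-3.7 -1.3 13.6] T [0.01 0.59 0.02] open 13.7 t 7.37 q6 -1.22
tool shift mm [-0.3 -0.4 11.3] rotz 0.0002
```

```bash
python3 -m crank '[0,0,0,0,0,-1,8, 0,0,0,-0.8,-0.8,-0.3,8, 0,0,0,0,0,0,8, 0,0,0,0,0,0.5,8, 0,0,0,0,0,0.5,8, 0,0,0,0,0,0,8]'
python3 -c "
from h import *
goto([.4434,.0881,.0988],66)"
```

```text
t: 7.87
position: [0.4427, 0.0878, 0.1103]
orientation: [0.0, 0.839, 0.545, 0.0]
ft_force: [-3.5, -0.1, 10.8]
opening: 0.157
pos [0.4427 0.0878 0.1103] yaw 66.01 tilt [ 0.0011 -0.0003] F [-3.5 -0.1 10.8] T [0.   0.51 0.02] open 13.8 t 7.87 q6 -1.22
tool shift mm [ 0.6  0.5 11.5] rotz 0.0001
```

```bash
python3 -m crank '[0,0,0,0,0,-0.7,8, 0,0,0,-0.5,-1.1,0,8, 0,0,0,0,0,0,8, 0,0,0,0,0,0.5,8, 0,0,0,0,0,0.4,8, 0,0,0,0,0,0,8]'
python3 -c "
from h import *
goto([.4434,.0881,.0988],66)"
```

```text
t: 8.37
position: [0.442, 0.0878, 0.1102]
orientation: [0.001, 0.839, 0.545, 0.001]
ft_force: [-1.3, -0.7, 13.6]
opening: 0.155
pos [0.442  0.0878 0.1102] yaw 66.0 tilt [ 0.0024 -0.0002] F [-1.3 -0.7 13.6] T [0.05 0.15 0.04] open 13.6 t 8.37 q6 -1.22
tool shift mm [ 0.8  1.2 11.4] rotz 0.0001
```

```bash
python3 -m crank '[0,0,0,0,0,-0.6,8, 0,0,0,0,0,0,8]'
python3 - <<'E'
from h import *
goto([.4434,.0881,.0988],66)
p=optics.camera("scene"); crop(p,245,175,45,45,12,"pics/e1.png")
p=optics.camera("top"); crop(p,225,210,60,60,8,"pics/e2.png")
cv2.imwrite("pics/e.png",np.hstack([cv2.resize(cv2.imread(f"pics/e{i}.png"),(400,400)) for i in(1,2)]))
E
```

```text
t: 8.53
position: [0.4418, 0.0878, 0.1104]
orientation: [0.001, 0.839, 0.545, 0.001]
ft_force: [0.8, -0.3, 6.8]
opening: 0.156
pos [0.4418 0.0878 0.1104] yaw 66.0 tilt [ 0.0019 -0.0001] F [ 0.8 -0.3  6.8] T [ 0.04 -0.21  0.03] open 13.7 t 8.53 q6 -1.22
tool shift mm [ 0.9  1.3 11.6] rotz 0.0
```

View pics/e1.png

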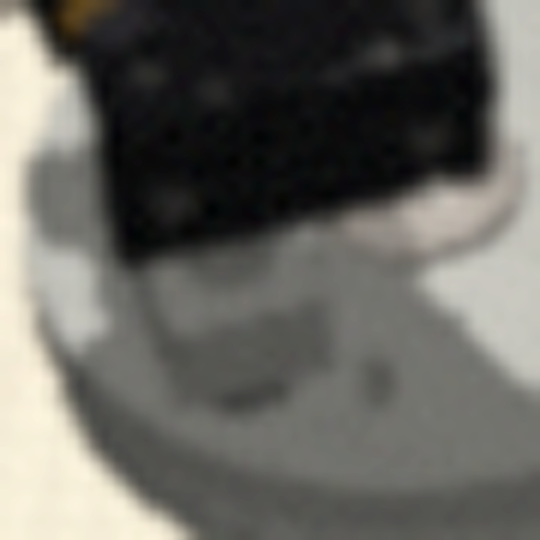

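```bash
python3 - <<'E'
from h import *
s,R=st();t=s["position"]
p=optics.camera("scene")
q=dict(p);q["color"]=cv2.convertScaleAbs(p["color"],alpha=1.6,beta=-90)
draw(q,None,[],245,185,40,40,10,"pics/f0.png")
draw(q,(t[0]+.0004,t[1]-.0011,t[2]-.0523,np.radians(-24)),[(.4438,.0876,np.radians(66))],245,185,40,40,10,"pics/f1.png")
cv2.imwrite("pics/f.png",np.hstack([cv2.imread(f"pics/f{i}.png") for i in(0,1)]))
E
```

```text
(no output)
```

View pics/f.png

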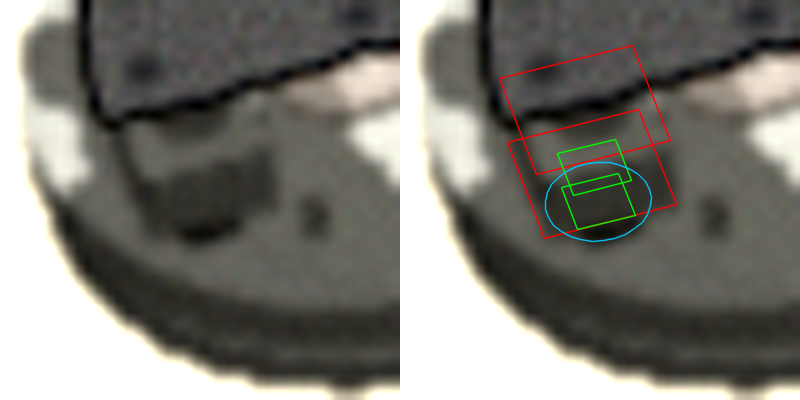

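```bash
python3 -m crank '[0,0,0,0,0,-0.8,8, 0,0,0,1.5,1.1,0,8, 0,0,0,0,0,0,8, 0,0,0,0,0,0.5,8, 0,0,0,0,0,0.5,8,0,0,0,0,0,0,8]'
python3 -c "
from h import *
goto([.4434,.0887,.0988],66)"
```

```text
t: 9.18
position: [0.4427, 0.0888, 0.1102]
orientation: [0.0, 0.839, 0.545, -0.0]
ft_force: [-3.4, -0.6, 10.2]
opening: 0.158
pos [0.4427 0.0888 0.1102] yaw 66.01 tilt [-0.     -0.0002] F [-3.4 -0.6 10.2] T [-0.14  0.72  0.07] open 13.9 t 9.18 q6 -1.22
tool shift mm [ 0.2  0.6 11.4] rotz 0.0002
```

```bash
python3 -m crank '[0,0,-0.05,0,0,-0.2,8, 0,0,0,0,0,0,8]'; python3 -m crank '[0,0,-0.05,0,0,0,8, 0,0,0,0,0,0,8]'; python3 -m crank '[0,0,-0.05,0,0,0,8, 0,0,0,0,0,0,8]'
python3 -c "
from h import *
goto([.4434,.0887,.0988],66)"
```

```text
t: 9.35
position: [0.443, 0.0888, 0.1103]
orientation: [0.0, 0.824, 0.566, 0.0]
ft_force: [-2.0, -0.5, 7.9]
opening: 0.157
t: 9.52
position: [0.4432, 0.0887, 0.1103]
orientation: [0.0, 0.81, 0.587, 0.0]
ft_force: [-0.9, -0.3, 6.2]
opening: 0.157
t: 9.68
position: [0.4434, 0.0887, 0.1103]
orientation: [0.001, 0.795, 0.607, 0.001]
ft_force: [0.2, -0.3, 5.3]
opening: 0.154
pos [0.4434 0.0887 0.1103] yaw 74.74 tilt [ 0.0016 -0.0001] F [ 0.2 -0.3  5.3] T [-0.07 -0.01 -0.  ] open 13.6 t 9.68 q6 -1.37
tool shift mm [-0.  -0.  11.5] rotz 0.1525
```

```bash
python3 -m crank '[0,0,0,0,0,0.3,8, 0,0,0,0,0,0,8]'; python3 -m crank '[0,0,-0.05,0,0,0,8, 0,0,-0.05,0,0,0,8,0,0,0,0,0,0,8]';  python3 -m crank '[0,0,-0.05,0,0,0,8, 0,0,-0.05,0,0,0,8,0,0,0,0,0,0,8]'
python3 -c "
from h import *
goto([.4434,.0887,.0988],66)"
```

```text
t: 9.85
position: [0.4435, 0.0887, 0.1101]
orientation: [0.001, 0.795, 0.606, 0.001]
ft_force: [-1.1, -0.9, 8.2]
opening: 0.156
t: 10.1
position: [0.4436, 0.0888, 0.1101]
orientation: [0.001, 0.763, 0.646, 0.001]
ft_force: [-0.3, -0.2, 6.4]
opening: 0.156
t: 10.35
position: [0.4437, 0.0887, 0.1101]
orientation: [0.001, 0.73, 0.683, 0.001]
ft_force: [0.2, -0.3, 7.5]
opening: 0.156
pos [0.4437 0.0887 0.1101] yaw 86.2 tilt [ 0.0024 -0.0001] F [ 0.2 -0.3  7.5] T [-0.06 -0.11 -0.06] open 13.7 t 10.35 q6 -1.57
tool shift mm [-0.1 -0.3 11.3] rotz 0.3526
```

```bash
python3 -m crank '[0,0,0,0,0,-1.2,8, 0,0,0.117,0,0,0,8, 0,0,0.117,0,0,0,8, 0,0,0.117,0,0,0,8, 0,0,0,-0.4,-1.6,0,8, 0,0,0,0,0,0,8]'
python3 -c "
from h import *
goto([.4421,.0891,.0988],66)"
python3 -m crank '[0,0,0,0,0,0.6,8, 0,0,0,0,0,0.6,8, 0,0,0,0,0,0,8]'
python3 -c "
from h import *
goto([.4421,.0891,.0988],66)"
```

```text
t: 10.85
position: [0.4411, 0.0891, 0.1107]
orientation: [-0.0, 0.838, 0.546, -0.0]
ft_force: [0.2, 0.1, 0.1]
opening: 0.157
pos [0.4411 0.0891 0.1107] yaw 66.15 tilt [-0.0001  0.    ] F [0.2 0.1 0.1] T [-0.04 -0.12  0.02] open 13.8 t 10.85 q6 -1.22
tool shift mm [ 0.4  1.  11.9] rotz 0.0026
t: 11.1
position: [0.4413, 0.0891, 0.1103]
orientation: [0.0, 0.838, 0.546, 0.0]
ft_force: [-3.3, 1.0, 10.7]
opening: 0.156
pos [0.4413 0.0891 0.1103] yaw 66.12 tilt [ 0.0008 -0.0001] F [-3.3  1.  10.7] T [0.05 0.45 0.04] open 13.7 t 11.1 q6 -1.22
tool shift mm [ 0.3  0.7 11.5] rotz 0.0021
```

```bash
python3 -m crank '[0,0,0,0,0,-0.6,8, 0,0,0,0,0,0,8]'
cat >> h.py <<'E'
def faces(p,cx,cy,z0,z1,yaw,s):
    a=yaw+np.pi*(.25+.5*np.arange(4));v=np.c_[cx+s*2**.5*np.cos(a),cy+s*2**.5*np.sin(a)]
    b=np.c_[v,[z0]*4];t=np.c_[v,[z1]*4];C=-np.array(p["R"]).T@np.array(p["t"]);out=[t]
    for i in range(4):
        j=(i+1)%4;n=(v[i]+v[j])/2-[cx,cy]
        if n@(C[:2]-(v[i]+v[j])/2)>0: out.append(np.array([b[i],b[j],t[j],t[i]]))
    return out
E
python3 - <<'E'
from h import *
import pickle
goto([.4421,.0891,.0988],66)
s,R=st();t=s["position"]
ps=[optics.camera("scene") for _ in range(3)]
p=ps[0];g=np.mean([cv2.cvtColor(q["color"],cv2.COLOR_RGB2GRAY).astype(float) for q in ps],0)
pickle.dump((p,g,t),open("c3.pkl","wb"))
q=dict(p);q["color"]=cv2.convertScaleAbs(np.repeat(g[:,:,None],3,2)-60,alpha=2.2)
draw(q,None,[],248,188,30,32,18,"pics/g.png")
E
```

```text
t: 11.27
position: [0.4412, 0.0891, 0.1105]
orientation: [0.0, 0.838, 0.545, 0.0]
ft_force: [-0.9, 0.2, 6.1]
opening: 0.155
pos [0.4412 0.0891 0.1105] yaw 66.09 tilt [ 0.0004 -0.    ] F [-0.9  0.2  6.1] T [0.01 0.2  0.02] open 13.7 t 11.27 q6 -1.22
tool shift mm [ 0.3  0.8 11.7] rotz 0.0015
```

View pics/g.png

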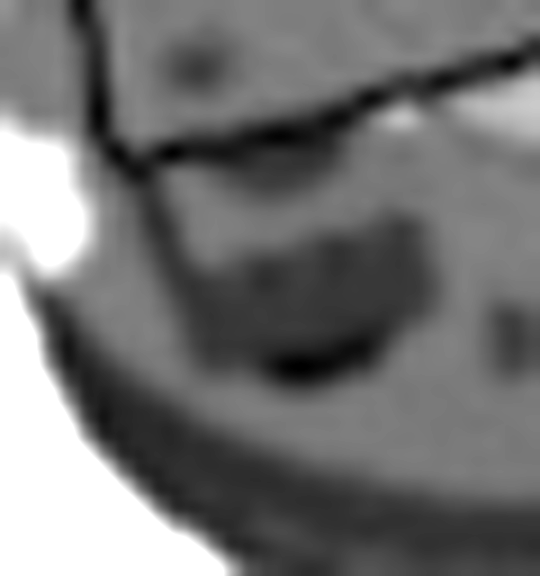

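```bash
python3 - <<'E'
from h import *
import pickle
p,g,t=pickle.load(open("c3.pkl","rb"))
u0,v0,w,h=256,198,20,14
G=g[v0:v0+h,u0:u0+w]
# valid: below gripper line
vv,uu=np.mgrid[0:h,0:w];valid=np.ones((h,w),bool)
# gripper edge in g.png coords: (140,165)->(540,45) /18
ed=lambda u:188+ (165-(18*(u-248)-140)*0.3)/18
valid=(vv+v0)>ed(uu+u0)+1.5
th=np.linspace(0,2*np.pi,40)
def render(q):
    fx,fy,yw,wx,wy=q
    F=faces(p,fx,fy,t[2]-.0521,t[2]-.0521+.022,yw,.016)
    L=[sil(p,[f],u0,v0,w,h,8) for f in F]
    sh=np.vstack([np.c_[fx+.009*np.cos(th),fy+.009*np.sin(th),0*th+k] for k in(t[2]-.030,t[2]-.005)])
    Sh=sil(p,[sh],u0,v0,w,h,8)
    L[0]=L[0]*(1-Sh)
    W=sil(p,[np.c_[wx+.0125*np.cos(th),wy+.0125*np.sin(th),0*th+z] for z in(.045,.0465)],u0,v0,w,h,8)
    occ=np.clip(sum(L)+Sh,0,1)
    return np.stack([x.ravel() for x in [np.ones_like(W),W*(1-occ),Sh]+L],1)
def f(q):
    A=render(q)[valid.ravel()];y=G[valid];c=np.linalg.lstsq(A,y,rcond=None)[0];return ((A@c-y)**2).sum()
best=[]
for yw in(-30,-24,-18):
  for dw in(-.001,.001):
    a=np.array([t[0]+.0004,t[1]-.0011,np.radians(yw),.4438+dw,.0876-dw])
    for _ in range(2):
        sx=[a]+[a+d for d in np.diag([.002,.002,.1,.002,.002])]
        r=minimize(f,a,method="Nelder-Mead",options=dict(initial_simplex=sx,maxiter=700));a=r.x
    best.append((r.fun,r.x))
best.sort(key=lambda b:b[0])
for b in best[:4]:
    x=b[1];print(round(b[0]),"foot-TCP mm",((x[:2]-t[:2])*1000).round(2),"yaw",np.degrees(x[2]).round(1),"washer",x[3:].round(4),"foot->washer",((x[3:]-x[:2])*1000).round(2))
E
```

```text
4923 foot-TCP mm [-0.39 -3.49] yaw -24.2 washer [0.444  0.0878] foot->washer [3.17 2.22]
4933 foot-TCP mm [-0.43 -3.53] yaw -23.5 washer [0.444  0.0878] foot->washer [3.23 2.24]
4940 foot-TCP mm [-0.39 -3.45] yaw -23.7 washer [0.4441 0.0878] foot->washer [3.25 2.11]
4940 foot-TCP mm [-0.41 -3.56] yaw -23.7 washer [0.4441 0.0877] foot->washer [3.28 2.2 ]
```

```bash
python3 -m crank '[0,0,0,0,0,-1,8, 0,0,0,3,1.9,0,8, 0,0,0,0,0,0,8, 0,0,0,0,0,0.6,8, 0,0,0,0,0,0.5,8, 0,0,0,0,0,0,8]'
python3 -c "
from h import *
goto([.4442,.0911,.0988],66)"
```

```text
t: 11.92
position: [0.444, 0.0911, 0.1099]
orientation: [-0.0, 0.839, 0.544, -0.0]
ft_force: [0.1, -0.5, -1.0]
opening: 0.154
pos [0.444  0.0911 0.1099] yaw 65.96 tilt [-0.0006 -0.    ] F [ 0.1 -0.5 -1. ] T [ 0.03  0.   -0.04] open 13.6 t 11.92 q6 -1.21
tool shift mm [ 0.1  0.1 11.1] rotz -0.0007
```

Free at 0.1099, where it was blocked before. I'll go on down in small steps.

```bash
python3 -m crank '[0,0,0,0,0,0.5,8, 0,0,0,0,0,0.5,8, 0,0,0,0,0,0.5,8, 0,0,0,0,0,0,8]'
python3 -c "
from h import *
goto([.4442,.0911,.0988],66)"
```

```text
t: 12.25
position: [0.4441, 0.091, 0.1086]
orientation: [-0.0, 0.839, 0.544, -0.0]
ft_force: [0.2, 0.4, -1.0]
opening: 0.155
pos [0.4441 0.091  0.1086] yaw 65.95 tilt [-0.0002  0.    ] F [ 0.2  0.4 -1. ] T [-0.01 -0.02 -0.02] open 13.7 t 12.25 q6 -1.21
tool shift mm [0.1 0.1 9.8] rotz -0.0009
```

```bash
python3 -m crank '[0,0,0,0,0,0.7,8, 0,0,0,0,0,0.7,8, 0,0,0,0,0,0.7,8, 0,0,0,0,0,0,8]'; python3 -m crank '[0,0,0,0,0,1,8, 0,0,0,0,0,1,8, 0,0,0,0,0,1,8, 0,0,0,0,0,0,8]'
python3 -c "
from h import *
goto([.4442,.0911,.0988],66)"
```

```text
t: 12.58
position: [0.4441, 0.0911, 0.1064]
orientation: [-0.0, 0.839, 0.544, -0.0]
ft_force: [-0.3, 0.2, -1.7]
opening: 0.157
t: 12.92
position: [0.4441, 0.091, 0.1033]
orientation: [-0.0, 0.839, 0.544, -0.0]
ft_force: [-0.1, -0.4, -2.0]
opening: 0.156
pos [0.4441 0.091  0.1033] yaw 65.95 tilt [-0.0004  0.    ] F [-0.1 -0.4 -2. ] T [-0.    0.04 -0.03] open 13.7 t 12.92 q6 -1.21
tool shift mm [0.1 0.1 4.5] rotz -0.001
```

```bash
python3 -m crank '[0,0,0,0,0,1,8, 0,0,0,0,0,1,8, 0,0,0,0,0,0,8]'; python3 -c "
from h import *
goto([.4442,.0911,.0988],66)"; python3 -m crank '[0,0,0.1,0,0,0,8, 0,0,0.1,0,0,0,8, 0,0,0,0,0,0,8]'
python3 -c "
from h import *
goto([.4442,.0911,.0988],66)"
```

```text
t: 13.17
position: [0.4441, 0.0911, 0.1014]
orientation: [-0.0, 0.839, 0.544, -0.0]
ft_force: [0.2, 0.3, -2.1]
opening: 0.16
pos [0.4441 0.0911 0.1014] yaw 65.95 tilt [-0.0003 -0.    ] F [ 0.2  0.3 -2.1] T [-0.01  0.01 -0.06] open 14.1 t 13.17 q6 -1.21
tool shift mm [0.1 0.1 2.6] rotz -0.0009
t: 13.42
position: [0.4442, 0.0911, 0.1015]
orientation: [-0.0, 0.89, 0.456, 0.0]
ft_force: [0.6, 0.0, -2.5]
opening: 0.157
pos [0.4442 0.0911 0.1015] yaw 54.29 tilt [0.0002 0.0002] F [ 0.6  0.  -2.5] T [ 0.09 -0.07 -0.01] open 13.8 t 13.42 q6 -1.01
tool shift mm [-0.  -0.   2.7] rotz -0.2044
```

```bash
python3 -m crank '[0,0,0.1,0,0,0,8, 0,0,0.1,0,0,0,8, 0,0,0,0,0,0,8]'; python3 -c "
from h import *
goto([.4442,.0911,.0988],66)"; python3 -m crank '[0,0,0.1,0,0,0,8, 0,0,0.1,0,0,0,8, 0,0,0,0,0,0,8]'
python3 -c "
from h import *
goto([.4442,.0911,.0988],66)"
```

```text
t: 13.67
position: [0.4443, 0.0912, 0.1015]
orientation: [-0.0, 0.93, 0.366, 0.0]
ft_force: [0.6, 1.6, -2.1]
opening: 0.156
pos [0.4443 0.0912 0.1015] yaw 43.0 tilt [0.0004 0.0004] F [ 0.6  1.6 -2.1] T [ 0.35 -0.19  0.05] open 13.7 t 13.67 q6 -0.81
tool shift mm [-0.2  0.   2.7] rotz -0.4015
t: 13.92
position: [0.4445, 0.0913, 0.1016]
orientation: [-0.0, 0.962, 0.273, 0.001]
ft_force: [1.0, 3.7, -3.8]
opening: 0.156
pos [0.4445 0.0913 0.1016] yaw 31.64 tilt [0.0009 0.0007] F [ 1.   3.7 -3.8] T [ 0.57 -0.43  0.05] open 13.7 t 13.92 q6 -0.61
tool shift mm [-0.4  0.   2.8] rotz -0.5996
```

```bash
python3 -m crank '[0,0,0,0.8,-0.7,0,8, 0,0,0,0,0,0,8]'; python3 -c "
from h import *
goto([.4442,.0911,.0988],66)"; python3 -m crank '[0,0,0.1,0,0,0,8, 0,0,0.1,0,0,0,8, 0,0,0,0,0,0,8]'
python3 -c "
from h import *
goto([.4442,.0911,.0988],66)"
```

```text
t: 14.08
position: [0.4445, 0.0918, 0.1016]
orientation: [0.0, 0.962, 0.275, -0.0]
ft_force: [0.8, -1.1, -2.1]
opening: 0.156
pos [0.4445 0.0918 0.1016] yaw 31.87 tilt [-0.     -0.0008] F [ 0.8 -1.1 -2.1] T [-0.24 -0.19  0.06] open 13.7 t 14.08 q6 -0.61
tool shift mm [-0.7  0.4  2.8] rotz -0.5956
t: 14.33
position: [0.4447, 0.0919, 0.1016]
orientation: [0.0, 0.985, 0.175, 0.0]
ft_force: [1.5, 0.0, -3.1]
opening: 0.154
pos [0.4447 0.0919 0.1016] yaw 20.1 tilt [ 0.0006 -0.0003] F [ 1.5  0.  -3.1] T [-0.06 -0.36  0.05] open 13.6 t 14.33 q6 -0.41
tool shift mm [-0.8  0.6  2.8] rotz -0.8011
```

```bash
python3 -m crank '[0,0,0.1,0.5,0.2,0,8, 0,0,0.1,0,0,0,8, 0,0,0,0,0,0,8]'; python3 -c "
from h import *
goto([.4442,.0911,.0988],66)"; python3 -m crank '[0,0,0.1,0,0,0,8, 0,0,0.1,0,0,0,8, 0,0,0,0,0,0,8]'
python3 -c "
from h import *
goto([.4442,.0911,.0988],66)"
```

```text
t: 14.58
position: [0.4451, 0.092, 0.1016]
orientation: [0.0, 0.997, 0.076, 0.0]
ft_force: [1.8, -0.1, -2.4]
opening: 0.157
pos [0.4451 0.092  0.1016] yaw 8.75 tilt [ 0.0001 -0.0001] F [ 1.8 -0.1 -2.4] T [-0.01 -0.31  0.1 ] open 13.8 t 14.58 q6 -0.21
tool shift mm [-1.   0.7  2.8] rotz -0.9992
t: 14.83
position: [0.4453, 0.092, 0.1016]
orientation: [0.0, 1.0, -0.023, 0.0]
ft_force: [2.2, 0.4, -2.7]
opening: 0.155
pos [0.4453 0.092  0.1016] yaw -2.64 tilt [ 0.0007 -0.    ] F [ 2.2  0.4 -2.7] T [ 0.03 -0.45  0.04] open 13.6 t 14.83 q6 -0.01
tool shift mm [-1.1  1.   2.8] rotz -1.198
```

```bash
python3 -m crank '[0,0,0.1,0.6,0,0,8, 0,0,0.1,0,0,0,8, 0,0,0,0,0,0,8]'; python3 -m crank '[0,0,0.1,0.2,0,0,8, 0,0,0.1,0,0,0,8, 0,0,0.12,0,0,0,8, 0,0,0,0,0,0,8]'
python3 -c "
from h import *
goto([.4442,.0911,.0988],-32.6)"
```

```text
t: 15.08
position: [0.4457, 0.092, 0.1016]
orientation: [0.0, 0.992, -0.122, 0.0]
ft_force: [2.0, 1.5, -2.2]
opening: 0.153
t: 15.42
position: [0.4461, 0.0919, 0.1016]
orientation: [-0.0, 0.96, -0.279, 0.0]
ft_force: [2.6, -0.2, -2.5]
opening: 0.158
pos [0.4461 0.0919 0.1016] yaw -32.39 tilt [ 0.0007 -0.0002] F [ 2.6 -0.2 -2.5] T [-0.04 -0.56  0.  ] open 13.9 t 15.42 q6 0.51
tool shift mm [-1.2  1.7  2.8] rotz 0.0037
```

```bash
python3 -m crank '[0,0,-0.075,0.2,0.2,0,8, 0,0,-0.075,0,0,0,8, 0,0,0,0,0,0,8]'; python3 -c "
from h import *
goto([.4442,.0911,.0988],-32.6)"; python3 -m crank '[0,0,0,0,0,-3,8, 0,0,0,0,0,-5,8, 0,0,0,0,0,0,8]'
python3 -c "
from h import *
goto([.4442,.0911,.0988],-32.6)"
```

```text
t: 15.67
position: [0.4453, 0.0917, 0.1015]
orientation: [0.0, 0.979, -0.202, -0.001]
ft_force: [0.2, -0.0, -2.1]
opening: 0.155
pos [0.4453 0.0917 0.1015] yaw -23.35 tilt [-0.0014 -0.0001] F [ 0.2 -0.  -2.1] T [-0.05  0.09 -0.01] open 13.7 t 15.67 q6 0.35
tool shift mm [-0.8  1.   2.7] rotz 0.1615
t: 15.92
position: [0.4461, 0.0917, 0.1105]
orientation: [-0.0, 0.978, -0.207, 0.001]
ft_force: [-0.5, 1.0, -1.6]
opening: 0.158
pos [0.4461 0.0917 0.1105] yaw -23.95 tilt [ 0.0011 -0.0001] F [-0.5  1.  -1.6] T [-0.08  0.1   0.  ] open 13.9 t 15.92 q6 0.36
tool shift mm [-1.5  1.3 11.7] rotz 0.151
```

```bash
python3 -m crank '[0,0,0,0,0,-15,8, 0,0,0,0,0,-17,8, 0,0,-0.111,0,0,0,8, 0,0,-0.111,0,0,0,8, 0,0,-0.111,0,0,0,8, 0,0,-0.111,0,0,0,8, 0,0,0,25,-22.5,0,8, 0,0,0,25,-22.5,0,8, 0,0,0,24,-22.5,0,8, 0,0,0,0,0,0,8, 0,0,0,0,0,0,8]'
python3 - <<'E'
from h import *
goto([.5191,.1599,.118],1.6)
p=optics.camera("scene");draw(p,None,[],240,150,75,75,8,"pics/i1.png")
p=optics.camera("top");draw(p,None,[],200,180,75,75,8,"pics/i2.png")
E
```

```text
t: 16.83
position: [0.5183, 0.1618, 0.1411]
orientation: [0.0, 1.0, 0.014, -0.0]
ft_force: [-0.1, 0.5, -1.8]
opening: 0.157
pos [0.5183 0.1618 0.1411] yaw 1.56 tilt [-0.0007 -0.0002] F [-0.1  0.5 -1.8] T [-0.13  0.1   0.02] open 13.9 t 16.83 q6 0.06
tool shift mm [ 0.7  1.9 23.1] rotz -0.0006
```

View pics/i1.png

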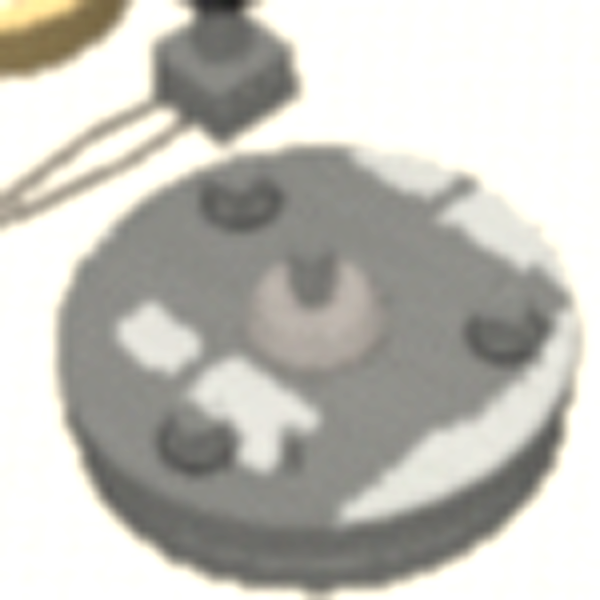

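View pics/i2.png

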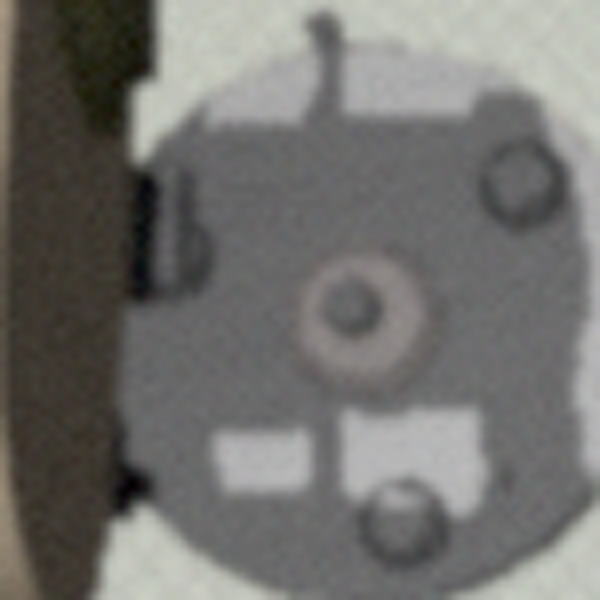

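```bash
python3 - <<'E'
from h import *
goto([.5191,.1599,.118],1.6)
s,R=st();t=s["position"]
p=optics.camera("scene");g=cv2.cvtColor(p["color"],cv2.COLOR_RGB2GRAY).astype(float)
import pickle;pickle.dump((p,t),open("c4.pkl","wb"))
u0,v0,w,h=256,151,24,18
G=g[v0:v0+h,u0:u0+w];vv,uu=np.mgrid[0:h,0:w]
valid=np.ones((h,w),bool)
valid&=~((vv+v0<153)&(abs(uu+u0-267)<6))      # gripper
valid&=~((vv+v0>160)&(uu+u0<262))            # forceps
valid&=~((vv+v0>167))
th=np.linspace(0,2*np.pi,40);zb=t[2]-.0521
def render(q):
    fx,fy,yw=q
    L=[sil(p,[f],u0,v0,w,h,8) for f in faces(p,fx,fy,zb,zb+.022,yw,.016)]
    Sh=sil(p,[np.vstack([np.c_[fx+.009*np.cos(th),fy+.009*np.sin(th),0*th+k] for k in(zb+.022,zb+.047)])],u0,v0,w,h,8)
    L[0]=L[0]*(1-Sh)
    return np.stack([x.ravel() for x in [np.ones_like(Sh),Sh]+L],1)
def f(q):
    A=render(q)[valid.ravel()];y=G[valid];c=np.linalg.lstsq(A,y,rcond=None)[0];return ((A@c-y)**2).sum()
for yw in(-8,2,10):
    a=np.array([t[0],t[1],np.radians(yw)])
    for _ in range(2):
        r=minimize(f,a,method="Nelder-Mead",options=dict(initial_simplex=[a]+[a+d for d in np.diag([.003,.003,.1])],maxiter=400));a=r.x
    print(round(r.fun),((r.x[:2]-t[:2])*1000).round(2),np.degrees(r.x[2]).round(1))
E
```

```text
pos [0.5174 0.1607 0.1414] yaw 1.46 tilt [-0.0013 -0.0003] F [ 0.3  0.3 -1.9] T [-0.11  0.07  0.  ] open 13.7 t 16.93 q6 0.06
tool shift mm [ 1.7  0.8 23.4] rotz -0.0025
78295 [-1.93 -4.86] 0.2
77996 [-1.94 -4.84] 0.3
77958 [-1.8  -4.86] 0.1
```

```bash
python3 -m crank '[0,0,0,1.8,0.6,10,8, 0,0,0,0,0,10,8, 0,0,0,0,0,6,8, 0,0,0,0,0,0,8, 0,0,0,0,0,0,8]'
python3 -c "
from h import *
goto([.5192,.1601,.1095],1.6)"
```

```text
t: 17.4
position: [0.5197, 0.1603, 0.115]
orientation: [0.0, 1.0, 0.012, -0.001]
ft_force: [0.4, 0.4, -1.1]
opening: 0.158
pos [0.5197 0.1603 0.115 ] yaw 1.42 tilt [-0.0013 -0.0001] F [ 0.4  0.4 -1.1] T [-0.1   0.08 -0.02] open 13.9 t 17.4 q6 0.06
tool shift mm [-0.5  0.1  5.5] rotz -0.0032
```

```bash
python3 -m crank '[0,0,0,-0.5,0,1.5,8, 0,0,0,0,0,1.5,8, 0,0,0,0,0,0.7,8, 0,0,0,0,0,0.6,8, 0,0,0,0,0,0,8]';python3 -m crank '[0,0,0,0,0,0.6,8, 0,0,0,0,0,0.6,8, 0,0,0,0,0,0,8]'
python3 -c "
from h import *
goto([.5192,.1601,.1095],1.6)"
```

```text
t: 17.82
position: [0.5195, 0.1605, 0.1113]
orientation: [0.0, 1.0, 0.013, 0.0]
ft_force: [-0.1, -0.5, -1.2]
opening: 0.155
t: 18.07
position: [0.5194, 0.1604, 0.1099]
orientation: [0.0, 1.0, 0.013, -0.0]
ft_force: [0.6, -0.7, -2.0]
opening: 0.157
pos [0.5194 0.1604 0.1099] yaw 1.43 tilt [-0.0003 -0.    ] F [ 0.6 -0.7 -2. ] T [-0.03  0.09  0.03] open 13.8 t 18.07 q6 0.06
tool shift mm [-0.2  0.3  0.4] rotz -0.0029
```

```bash
python3 -m crank '[0,0,0,-0.2,0.2,0.6,8, 0,0,0,0,0,0.6,8, 0,0,0,0,0,0,8]';python3 -m crank '[0,0,0,0,0,0.6,8, 0,0,0,0,0,0.6,8, 0,0,0,0,0,0,8]'
python3 -c "
from h import *
goto([.5192,.1601,.1095],1.6)"
```

```text
t: 18.32
position: [0.5192, 0.1602, 0.1087]
orientation: [0.0, 1.0, 0.012, -0.0]
ft_force: [-0.4, -1.0, -1.5]
opening: 0.157
t: 18.57
position: [0.5193, 0.1603, 0.1075]
orientation: [-0.0, 1.0, 0.012, -0.0]
ft_force: [-0.8, 0.5, -2.5]
opening: 0.155
pos [0.5193 0.1603 0.1075] yaw 1.43 tilt [-0.0001  0.    ] F [-0.8  0.5 -2.5] T [-0.05  0.08 -0.  ] open 13.6 t 18.57 q6 0.06
tool shift mm [-0.1  0.2 -2. ] rotz -0.0029
```

It went in first time. I'll lower it to about 0.1015 and then turn.

```bash
python3 -m crank '[0,0,0,0,0,1,8, 0,0,0,0,0,1,8, 0,0,0,0,0,1,8, 0,0,0,0,0,0,8]';python3 -m crank '[0,0,0,0,0,1,8, 0,0,0,0,0,1,8, 0,0,0,0,0,1,8, 0,0,0,0,0,0,8]'
python3 -m crank '[0,0,0.1,0,0,0,8, 0,0,0.1,0,0,0,8, 0,0,0,0,0,0,8]'
python3 -c "
from h import *
goto([.5192,.1601,.1015],1.6)"
```

```text
t: 18.9
position: [0.5192, 0.1603, 0.1044]
orientation: [0.0, 1.0, 0.013, -0.0]
ft_force: [0.7, 0.1, -1.8]
opening: 0.157
t: 19.23
position: [0.5192, 0.1603, 0.1014]
orientation: [-0.0, 1.0, 0.013, -0.0]
ft_force: [0.2, -0.4, -0.6]
opening: 0.155
t: 19.48
position: [0.5194, 0.1603, 0.1015]
orientation: [-0.0, 0.996, -0.089, 0.0]
ft_force: [1.1, 1.4, -3.4]
opening: 0.154
pos [0.5194 0.1603 0.1015] yaw -10.22 tilt [0.0001 0.0002] F [ 1.1  1.4 -3.4] T [ 0.1  -0.05 -0.01] open 13.6 t 19.48 q6 0.26
tool shift mm [-0.1  0.2  0. ] rotz -0.2064
```

```bash
python3 -m crank '[0,0,0.1,0.4,0,0,8, 0,0,0.1,0.16,0,0,8, 0,0,0.1,0.16,0,0,8, 0,0,0,0,0,0,8]'; python3 -c "
from h import *
goto([.5192,.1601,.1015],1.6)"
python3 -m crank '[0,0,0.1,0.16,0,0,8, 0,0,0.1,0.16,0,0,8, 0,0,0.1,0.16,0,0,8, 0,0,0,0,0,0,8]'
python3 -c "
from h import *
goto([.5192,.1601,.1015],1.6)"
```

```text
t: 19.82
position: [0.5199, 0.1602, 0.1015]
orientation: [-0.0, 0.972, -0.236, -0.0]
ft_force: [0.5, 1.2, -1.9]
opening: 0.156
pos [0.5199 0.1602 0.1015] yaw -27.24 tilt [-0.0003  0.0002] F [ 0.5  1.2 -1.9] T [ 0.16  0.11 -0.03] open 13.8 t 19.82 q6 0.56
tool shift mm [-0.6  0.4  0. ] rotz -0.5034
t: 20.15
position: [0.5203, 0.1599, 0.1015]
orientation: [-0.0, 0.926, -0.377, -0.0]
ft_force: [-0.2, 1.6, -3.0]
opening: 0.161
pos [0.5203 0.1599 0.1015] yaw -44.32 tilt [-0.0002  0.0002] F [-0.2  1.6 -3. ] T [0.21 0.02 0.02] open 14.1 t 20.15 q6 0.85
tool shift mm [-0.9  0.7  0. ] rotz -0.8014
```

```bash
python3 -m crank '[0,0,0.1,0.1,0,0,8, 0,0,0.1,0.1,0,0,8, 0,0,0.1,0.1,0,0,8, 0,0,0,0,0,0,8]'; python3 -c "
from h import *
goto([.5192,.1601,.1015],1.6)"
python3 -m crank '[0,0,0.1,0.1,0,0,8, 0,0,0.1,0.1,0,0,8, 0,0,0.1,0.1,0,0,8, 0,0,0,0,0,0,8]'
python3 -c "
from h import *
goto([.5192,.1601,.1015],-97)"
```

```text
t: 20.48
position: [0.5206, 0.1596, 0.1016]
orientation: [-0.0, 0.86, -0.511, -0.0]
ft_force: [0.2, 1.0, -3.1]
opening: 0.151
pos [0.5206 0.1596 0.1016] yaw -61.43 tilt [0. 0.] F [ 0.2  1.  -3.1] T [0.16 0.04 0.08] open 13.3 t 20.48 q6 1.15
tool shift mm [-1.1  1.   0.1] rotz -1.1001
t: 20.82
position: [0.5208, 0.1592, 0.1016]
orientation: [0.0, 0.774, -0.633, 0.0]
ft_force: [1.3, -0.2, -4.1]
opening: 0.157
pos [0.5208 0.1592 0.1016] yaw -78.57 tilt [ 0.0001 -0.0001] F [ 1.3 -0.2 -4.1] T [ 0.02 -0.05  0.13] open 13.8 t 20.82 q6 1.45
tool shift mm [-1.2  1.4  0.1] rotz 0.3217
```

```bash
python3 -m crank '[0,0,0.1,0.1,-0.3,0,8, 0,0,0.1,0.1,0,0,8, 0,0,0.12,0.1,0,0,8, 0,0,0,0,0,0,8, 0,0,0,0,0,0,8]'; python3 -c "
from h import *
goto([.5192,.1601,.1015],-97)"

```

```text
t: 21.23
position: [0.521, 0.1589, 0.1016]
orientation: [-0.0, -0.665, 0.747, -0.0]
ft_force: [0.7, -0.9, -3.8]
opening: 0.161
pos [0.521  0.1589 0.1016] yaw -96.61 tilt [-0.0002 -0.0004] F [ 0.7 -0.9 -3.8] T [-0.2   0.06  0.08] open 14.2 t 21.23 q6 1.77
tool shift mm [-1.   1.9  0.1] rotz 0.0068
```

```bash
python3 -m crank '[0,0,-0.075,0,0.2,0,8, 0,0,-0.075,0,0,0,8, 0,0,0,0,0,0,8, 0,0,0,0,0,-3,8, 0,0,0,0,0,-5,8, 0,0,0,0,0,0,8]'; python3 -c "
from h import *
goto([.5192,.1601,.1015],-88)"
python3 -m crank '[0,0,0,0,0,-15,8, 0,0,0,0,0,-17,8, 0,0,-0.12,0,0,0,8, 0,0,-0.12,0,0,0,8, 0,0,-0.12,0,0,0,8, 0,0,-0.12,0,0,0,8, 0,0,-0.12,0,0,0,8, 0,0,-0.12,0,0,0,8, 0,0,-0.12,0,0,0,8, 0,0,-0.12,0,0,0,8, 0,0,-0.12,0,0,0,8, 0,0,-0.12,0,0,0,8, 0,0,-0.12,0,0,0,8, 0,0,-0.12,0,0,0,8, 0,0,-0.12,0,0,0,8, 0,0,-0.12,0,0,0,8, 0,0,-0.12,0,0,0,8, 0,0,-0.12,0,0,0,8, 0,0,-0.12,0,0,0,8, 0,0,-0.12,0,0,0,8]'
python3 -c "
from h import *
goto([.5403,.0619,.1415],36.5)"

```

```text
t: 21.73
position: [0.5213, 0.1592, 0.1108]
orientation: [-0.001, 0.716, -0.698, 0.001]
ft_force: [-0.3, 0.2, -0.8]
opening: 0.156
pos [0.5213 0.1592 0.1108] yaw -88.49 tilt [0.0018 0.0002] F [-0.3  0.2 -0.8] T [ 0.    0.14 -0.01] open 13.8 t 21.73 q6 1.62
tool shift mm [-1.   2.1  9.3] rotz -0.0086
t: 23.4
position: [0.5209, 0.1591, 0.1419]
orientation: [0.0, 0.952, 0.306, 0.0]
ft_force: [0.1, 0.2, -3.1]
opening: 0.154
pos [0.5209 0.1591 0.1419] yaw 35.6 tilt [0.0004 0.    ] F [ 0.1  0.2 -3.1] T [-0.04  0.04  0.  ] open 13.6 t 23.4 q6 -0.54
tool shift mm [-40.8  90.4   0.4] rotz -0.0158
```

```bash
python3 -m crank '[0,0,-0.016,-13.6,30,0,8, 0,0,0,-13.6,30,0,8, 0,0,0,-13.6,30,0,8, 0,0,0,0,0,0,8, 0,0,0,0,0,0,8]'
python3 - <<'E'
from h import *
import pickle
goto([.5403,.0619,.1415],36.5)
s,R=st()
p=optics.camera("scene");draw(p,None,[],240,150,75,75,8,"pics/j1.png");pickle.dump((p,s["position"]),open("c5.pkl","wb"))
p=optics.camera("top");draw(p,None,[],200,180,75,75,8,"pics/j2.png");pickle.dump((p,s["position"]),open("c5t.pkl","wb"))
E
```

```text
t: 23.82
position: [0.5407, 0.061, 0.1418]
orientation: [-0.0, 0.951, 0.309, 0.0]
ft_force: [0.6, 0.8, -1.9]
opening: 0.157
pos [0.5407 0.061  0.1418] yaw 36.01 tilt [0.0003 0.0001] F [ 0.6  0.8 -1.9] T [-0.07  0.03 -0.05] open 13.8 t 23.82 q6 -0.73
tool shift mm [ 0.2 -1.   0.3] rotz -0.0085
```

View pics/j1.png

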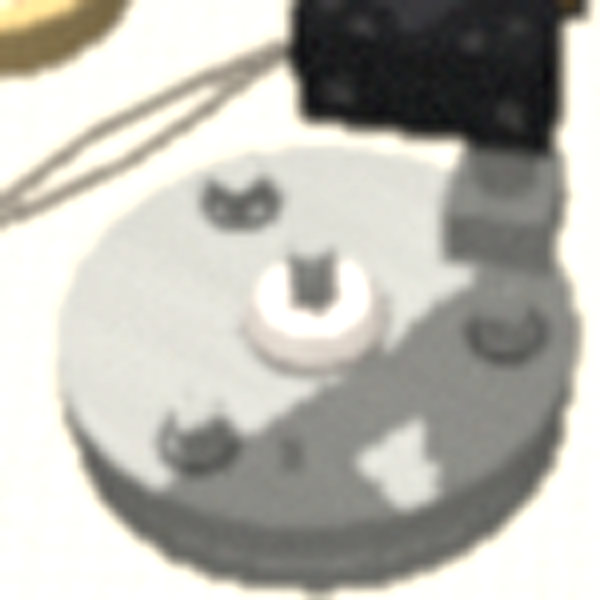

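View pics/j2.png

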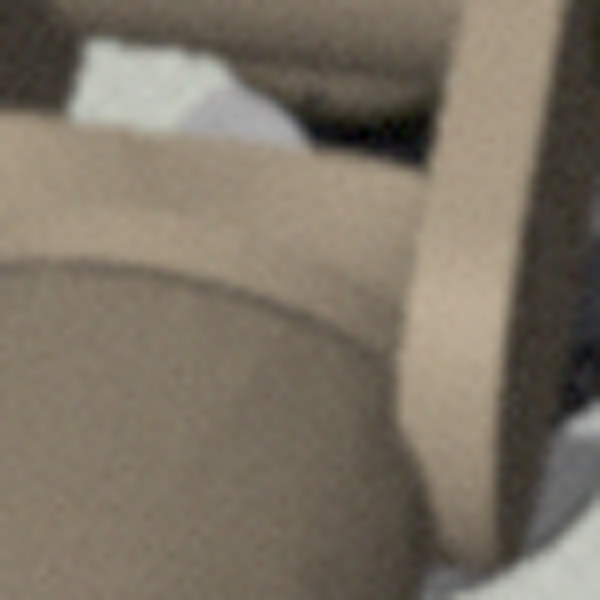

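```bash
python3 -m crank '[0,0,-0.008,0.2,-1,10,8, 0,0,0,0,0,10,8, 0,0,0,0,0,6,8, 0,0,0,0,0,0,8, 0,0,0,0,0,0,8]'
python3 -c "
from h import *
goto([.5403,.0619,.1095],36.5)"
```

```text
t: 24.33
position: [0.5398, 0.0636, 0.1154]
orientation: [-0.0, 0.949, 0.314, -0.0]
ft_force: [-0.2, -1.1, -1.0]
opening: 0.158
pos [0.5398 0.0636 0.1154] yaw 36.64 tilt [-0.0009  0.0001] F [-0.2 -1.1 -1. ] T [-0.03  0.01  0.03] open 13.9 t 24.33 q6 -0.74
tool shift mm [-0.7  1.7  5.9] rotz 0.0025
```

```bash
python3 -m crank '[0,0,0,-0.4,1.3,2,8, 0,0,0,0,0,1,8, 0,0,0,0,0,0,8, 0,0,0,0,0,0,8]'
python3 -c "
from h import *
goto([.5403,.0619,.1095],36.5)"
```

```text
t: 24.67
position: [0.5406, 0.0619, 0.1128]
orientation: [0.0, 0.949, 0.314, 0.0]
ft_force: [-0.5, -0.7, -2.3]
opening: 0.153
pos [0.5406 0.0619 0.1128] yaw 36.61 tilt [ 0.0003 -0.    ] F [-0.5 -0.7 -2.3] T [-0.03  0.    0.03] open 13.5 t 24.67 q6 -0.74
tool shift mm [-0.2 -0.2  3.3] rotz 0.0019
```

```bash
python3 -m crank '[0,0,0,-0.2,-0.2,1,8, 0,0,0,0,0,1,8, 0,0,0,0,0,0.7,8, 0,0,0,0,0,0,8]'; python3 -m crank '[0,0,0,0,0,0.6,8, 0,0,0,0,0,0.6,8, 0,0,0,0,0,0,8]'
python3 -c "
from h import *
goto([.5403,.0619,.1095],36.5)"
```

```text
t: 25.0
position: [0.5401, 0.0619, 0.1098]
orientation: [-0.0, 0.949, 0.314, -0.0]
ft_force: [-0.3, 0.5, -1.8]
opening: 0.158
t: 25.25
position: [0.5402, 0.0619, 0.1086]
orientation: [-0.0, 0.949, 0.314, -0.0]
ft_force: [1.2, -0.5, -1.6]
opening: 0.152
pos [0.5402 0.0619 0.1086] yaw 36.61 tilt [-0.0002 -0.    ] F [ 1.2 -0.5 -1.6] T [-0.01  0.05 -0.03] open 13.4 t 25.25 q6 -0.74
tool shift mm [ 0.1  0.1 -0.9] rotz 0.0019
```

```bash
python3 -m crank '[0,0,0,0,0,0.6,8, 0,0,0,0,0,0.6,8, 0,0,0,0,0,0,8]'; python3 -m crank '[0,0,0,0,0,1,8, 0,0,0,0,0,1,8, 0,0,0,0,0,1,8, 0,0,0,0,0,0,8]';python3 -m crank '[0,0,0,0,0,1,8, 0,0,0,0,0,1,8, 0,0,0,0,0,0.8,8, 0,0,0,0,0,0,8]'
python3 -m crank '[0,0,0.1,0.16,0,0,8, 0,0,0.1,0.16,0,0,8, 0,0,0,0,0,0,8]'
python3 -c "
from h import *
goto([.5403,.0619,.1015],-62)"
```

```text
t: 25.5
position: [0.5401, 0.062, 0.1074]
orientation: [-0.0, 0.949, 0.314, -0.0]
ft_force: [-1.1, -0.4, -1.7]
opening: 0.154
t: 25.83
position: [0.5401, 0.062, 0.1043]
orientation: [-0.0, 0.949, 0.314, -0.0]
ft_force: [-0.2, 0.7, -1.8]
opening: 0.153
t: 26.17
position: [0.5401, 0.0619, 0.1015]
orientation: [-0.0, 0.949, 0.314, -0.0]
ft_force: [0.2, -0.1, -1.3]
opening: 0.158
t: 26.42
position: [0.5407, 0.0622, 0.1018]
orientation: [0.0, 0.976, 0.216, 0.0]
ft_force: [0.9, 0.4, -1.3]
opening: 0.158
pos [0.5407 0.0622 0.1018] yaw 24.95 tilt [0.0006 0.0001] F [ 0.9  0.4 -1.3] T [ 0.07 -0.18  0.05] open 13.9 t 26.42 q6 -0.54
tool shift mm [-0.5  0.1  0.3] rotz 1.5176
```

```bash
python3 -m crank '[0,0,0.1,0.16,0,0,8, 0,0,0.1,0.16,0,0,8, 0,0,0.1,0.16,0,0,8, 0,0,0,0,0,0,8]';python3 -m crank '[0,0,0.1,0.16,0,0,8, 0,0,0.1,0.16,0,0,8, 0,0,0.1,0.16,0,0,8, 0,0,0,0,0,0,8]'
python3 -c "
from h import *
goto([.5403,.0619,.1015],-62)"
```

```text
t: 26.75
position: [0.5411, 0.0624, 0.1018]
orientation: [-0.0, 0.998, 0.069, 0.0]
ft_force: [2.0, 0.8, -1.4]
opening: 0.156
t: 27.08
position: [0.5416, 0.0624, 0.1018]
orientation: [-0.0, 0.997, -0.08, 0.0]
ft_force: [1.3, 0.6, -2.7]
opening: 0.154
pos [0.5416 0.0624 0.1018] yaw -9.14 tilt [0.0006 0.0001] F [ 1.3  0.6 -2.7] T [ 0.08 -0.24  0.06] open 13.6 t 27.08 q6 0.06
tool shift mm [-1.2  0.7  0.3] rotz 0.9226
```

```bash
python3 -m crank '[0,0,0.1,0.3,0,0,8, 0,0,0.1,0.16,0,0,8, 0,0,0.1,0.16,0,0,8, 0,0,0,0,0,0,8]';python3 -m crank '[0,0,0.1,0.16,0,0,8, 0,0,0.1,0.16,0,0,8, 0,0,0.1,0.16,0,0,8, 0,0,0,0,0,0,8]'
python3 -c "
from h import *
goto([.5403,.0619,.1015],-62)"
```

```text
t: 27.42
position: [0.5421, 0.0622, 0.1018]
orientation: [-0.0, 0.974, -0.227, 0.0]
ft_force: [1.4, 1.1, -1.1]
opening: 0.161
t: 27.75
position: [0.5425, 0.062, 0.1018]
orientation: [-0.0, 0.929, -0.37, 0.0]
ft_force: [1.2, 1.4, -1.3]
opening: 0.156
pos [0.5425 0.062  0.1018] yaw -43.39 tilt [0.0003 0.0002] F [ 1.2  1.4 -1.3] T [ 0.22 -0.18  0.02] open 13.8 t 27.75 q6 0.65
tool shift mm [-1.5  1.6  0.3] rotz 0.3249
```

```bash
python3 -m crank '[0,0,0.1,0.1,0,0,8, 0,0,0.1,0.1,0,0,8, 0,0,0.122,0.1,0,0,8, 0,0,0,0,0,0,8, 0,0,0,0,0,0,8]'
python3 -c "
from h import *
goto([.5403,.0619,.1015],-62)"
python3 -m crank '[0,0,-0.075,0,0,0,8, 0,0,-0.075,0,0,0,8, 0,0,0,0,0,0,8, 0,0,0,0,0,-3,8, 0,0,0,0,0,-5,8, 0,0,0,0,0,0,8]'
python3 -c "
from h import *
goto([.5403,.0619,.1015],-62)"
```

```text
t: 28.17
position: [0.5428, 0.0616, 0.1018]
orientation: [-0.0, 0.859, -0.512, 0.0]
ft_force: [2.1, 0.5, -2.5]
opening: 0.155
pos [0.5428 0.0616 0.1018] yaw -61.54 tilt [ 0.0005 -0.    ] F [ 2.1  0.5 -2.5] T [ 0.11 -0.28  0.  ] open 13.7 t 28.17 q6 0.97
tool shift mm [-1.4  2.   0.3] rotz 0.008
t: 28.67
position: [0.5429, 0.0616, 0.1108]
orientation: [-0.0, 0.893, -0.45, 0.001]
ft_force: [0.4, -0.3, -2.9]
opening: 0.156
pos [0.5429 0.0616 0.1108] yaw -53.43 tilt [ 0.0012 -0.0003] F [ 0.4 -0.3 -2.9] T [-0.08  0.11 -0.04] open 13.8 t 28.67 q6 0.83
tool shift mm [-1.8  1.9  9.3] rotz 0.1496
```

```bash
python3 -m crank '[0,0,0,0,0,-15,8, 0,0,0,0,0,-25,8, 0,0,0,19,33.5,0,8, 0,0,0,19,33.5,0,8, 0,0,0,19,33.5,0,8, 0,0,0,19,33.5,0,8, 0,0,0,19,33.5,0,8, 0,0,0,19,33.5,0,8, 0,0,0,0,0,0,8, 0,0,0,0,0,0,8]'
cat > screws.py <<'E'
from h import *
import pickle
def run(p,tag):
    g=cv2.cvtColor(p["color"],cv2.COLOR_RGB2GRAY).astype(float);th=np.linspace(0,2*np.pi,40);n=21
    for i,(x,y,y0) in enumerate([(.4435,.0893,66),(.5172,.1576,1.6),(.5393,.0596,36.5)]):
        uv=proj(p,[x,y,.05])[0];u0,v0=(uv-10).astype(int);G=g[v0:v0+n,u0:u0+n]
        def rend(q):
            W=sil(p,[np.vstack([np.c_[x+q[0]+.0125*np.cos(th),y+q[1]+.0125*np.sin(th),0*th+z] for z in(.045,.0465)])],u0,v0,n,n,8)
            L=[sil(p,[f],u0,v0,n,n,8) for f in faces(p,x+q[0],y+q[1],.0465,.0585,q[2],.007)]
            W=W*(1-np.clip(sum(L),0,1));return np.stack([a.ravel() for a in[np.ones_like(W),W]+L],1)
        def f(q):
            A=rend(q);c=np.linalg.lstsq(A,G.ravel(),rcond=None)[0];return((A@c-G.ravel())**2).sum()
        o=[]
        for d in range(0,90,15):
            a=np.array([0,0,np.radians(y0+d)]);r=minimize(f,a,method="Nelder-Mead",options=dict(initial_simplex=[a]+[a+e for e in np.diag([.002,.002,.12])]));o.append((r.fun,r.x))
        o.sort(key=lambda b:b[0]);print(tag,i+1,[(round(b[0]),((np.degrees(b[1][2])-y0+45)%90-45).round(1)) for b in o[:3]],(o[0][1][:2]*1000).round(1))
if __name__=="__main__":
    P=pickle.load(open("P0.pkl","rb"));run(P["top"],"before")
    goto([.45,-.15,.053])
    p=optics.camera("top");run(p,"now");draw(p,None,[],200,170,90,90,6,"pics/l.png")
E
python3 screws.py
```

```text
t: 29.5
position: [0.4483, -0.1511, 0.15]
orientation: [0.0, 0.892, -0.451, 0.0]
ft_force: [-0.2, 0.2, -1.6]
opening: 0.159
before 1 [(13457, np.float64(1.0)), (13486, np.float64(1.0)), (13522, np.float64(-0.5))] [ 0.2 -0.1]
before 2 [(17905, np.float64(0.8)), (17968, np.float64(1.3)), (17976, np.float64(4.0))] [ 0.2 -0. ]
before 3 [(13398, np.float64(0.9)), (13415, np.float64(0.9)), (13416, np.float64(1.2))] [0.1 0.1]
pos [ 0.4483 -0.1511  0.15  ] yaw -53.66 tilt [ 0.0001 -0.0001] F [-0.2  0.2 -1.6] T [-0.02  0.15 -0.02] open 14.0 t 29.5 q6 0.36
tool shift mm [ 0. -2. 97.] rotz None
now 1 [(15443, np.float64(9.4)), (15470, np.float64(8.6)), (15508, np.float64(7.4))] [ 0.3 -0.1]
now 2 [(18891, np.float64(1.3)), (18986, np.float64(0.8)), (19019, np.float64(-0.7))] [0.1 0. ]
now 3 [(14962, np.float64(4.9)), (14975, np.float64(6.4)), (14986, np.float64(6.6))] [0.2 0.1]
```

View pics/l.png

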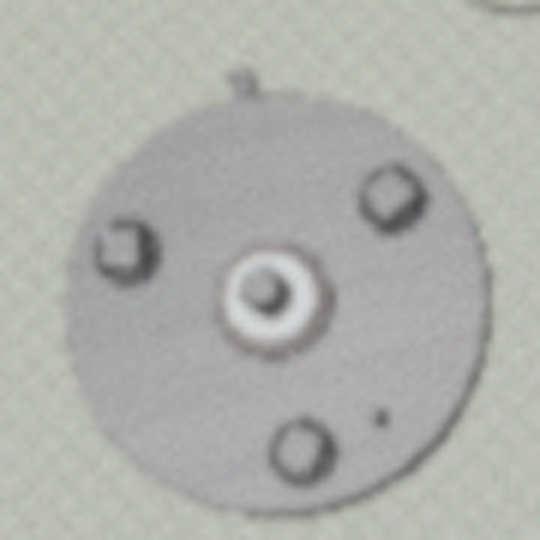

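```bash
python3 - <<'E'
from screws import *
ps=[optics.camera("top") for _ in range(10)]
p=dict(ps[0]);p["color"]=np.mean([q["color"].astype(float) for q in ps],0)
p["color"]=p["color"].astype(np.float32)
run(p,"avg")
ss=[optics.camera("scene") for _ in range(6)]
p=dict(ss[0]);p["color"]=np.mean([q["color"].astype(float) for q in ss],0).astype(np.float32);run(p,"scene")
P=pickle.load(open("P0.pkl","rb"));run(P["scene"],"scene before")
E
```

```text
avg 1 [(14456, np.float64(5.5)), (14467, np.float64(6.5)), (14482, np.float64(6.4))] [0.4 0.1]
avg 2 [(18137, np.float64(0.8)), (18179, np.float64(0.7)), (18190, np.float64(0.9))] [0.3 0. ]
avg 3 [(13827, np.float64(6.6)), (13828, np.float64(6.6)), (13832, np.float64(6.6))] [0.1 0.1]
scene 1 [(234193, np.float64(6.1)), (234199, np.float64(2.7)), (234284, np.float64(5.3))] [ 0.6 -1.7]
scene 2 [(300430, np.float64(3.5)), (300477, np.float64(2.4)), (300807, np.float64(6.8))] [-0.1 -2.1]
scene 3 [(1034176, np.float64(-26.6)), (1034607, np.float64(-28.7)), (1034739, np.float64(10.2))] [-8.7 -1.3]
scene before 1 [(207494, np.float64(1.3)), (207510, np.float64(1.0)), (207513, np.float64(1.2))] [ 0.3 -1.8]
scene before 2 [(154579, np.float64(5.6)), (154634, np.float64(7.7)), (154646, np.float64(6.8))] [-0.1 -2.2]
scene before 3 [(42788, np.float64(7.8)), (42812, np.float64(9.6)), (43000, np.float64(11.2))] [ 0.4 -1.9]
```

```bash
python3 - <<'E'
from screws import *
P=pickle.load(open("P0.pkl","rb"));a=P["top"]["color"].astype(float)
ps=[optics.camera("top") for _ in range(8)]
b=np.mean([q["color"].astype(float) for q in ps],0)
pickle.dump((ps[0],b),open("now.pkl","wb"))
rows=[]
for im in(a,ps[0]["color"].astype(float),b):
    rows.append(np.hstack([cv2.resize(im[v-9:v+9,u-9:u+9,::-1],(252,200),interpolation=cv2.INTER_CUBIC) for u,v in[(250,245),(221,212),(265,203)]]))
cv2.imwrite("pics/m.png",np.clip(np.vstack(rows)*1.7,0,255))
for u,v in[(250,245),(221,212),(265,203),(243,220)]:
    D=a-b;print((u,v),(D[v-6:v+7,u-6:u+7]**2).mean().round(1))
E
```

```text
(250, 245) 17.3
(221, 212) 17.8
(265, 203) 17.9
(243, 220) 23.7[ WARN:0@10.143] global loadsave.cpp:1063 imwrite_ Unsupported depth image for selected encoder is fallbacked to CV_8U.
```

View pics/m.png

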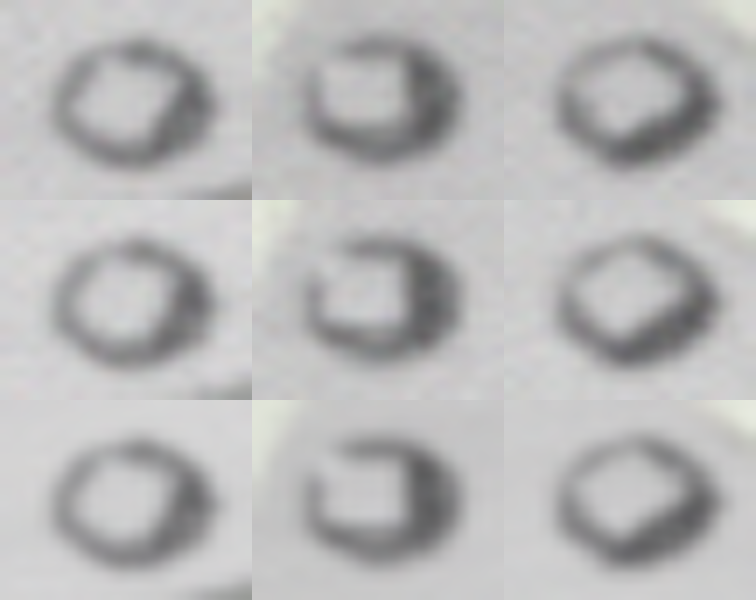

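```bash
python3 - <<'E'
from screws import *
P=pickle.load(open("P0.pkl","rb"));q,b=pickle.load(open("now.pkl","rb"))
th=np.linspace(0,2*np.pi,40);p=P["top"];n=17
A0=cv2.cvtColor(P["top"]["color"],cv2.COLOR_RGB2GRAY).astype(float);B0=cv2.cvtColor(b.astype(np.float32),cv2.COLOR_RGB2GRAY).astype(float)
for i,(x,y,y0) in enumerate([(.4437,.0892,66),(.5174,.1576,1.6),(.5394,.0597,36.5)]):
    uv=proj(p,[x,y,.05])[0];u0,v0=(uv-8).astype(int)
    def A(d):
        W=sil(p,[np.vstack([np.c_[x+.0125*np.cos(th),y+.0125*np.sin(th),0*th+z] for z in(.045,.0465)])],u0,v0,n,n,8)
        L=[sil(p,[f],u0,v0,n,n,8) for f in faces(p,x,y,.0465,.0585,np.radians(y0+d),.007)]
        W=W*(1-np.clip(sum(L),0,1));return np.stack([a.ravel() for a in[np.ones_like(W),W]+L],1)
    ds=list(range(-12,19,3))
    for nm,I in(("bef",A0),("now",B0)):
        G=I[v0:v0+n,u0:u0+n].ravel();r=[]
        for d in ds:
            M=A(d);c=np.linalg.lstsq(M,G,rcond=None)[0];r.append(((M@c-G)**2).sum())
        r=np.array(r);print(i+1,nm,(r-r.min()).round().astype(int),"min",r.min().round(), "quad", (lambda k:-k[1]/2/k[0])(np.polyfit(ds,r,2)).round(1))
E
```

```text
1 bef [1778 1499  817  317    0  139  330  531  999 1711 2592] min 5780.0 quad 2.0
1 now [1463 1482  905  469  118  188  118    0  153  671 1443] min 6700.0 quad 4.6
2 bef [1180  947  914  606    0   63  105  122  264  410  942] min 9411.0 quad 5.2
2 now [1616 1178  982  566    0  182  628 1010 1393 1783 2451] min 9540.0 quad 1.2
3 bef [1066  621  415  238   90    0  248  581  977 1479 1965] min 9247.0 quad 0.5
3 now [2344 1753 1406 1019  464   41    0  131  365  727 1231] min 9295.0 quad 6.2
```

The before and after pictures of the screw heads differ only by noise, so all three turned 90° to within a few degrees, which agrees with the arm angles. Next I'll set the key down on clear mat.

```bash
python3 -m crank '[0,0,0,0,0,30,8, 0,0,0,0,0,30,8, 0,0,0,0,0,20,8, 0,0,0,0,0,10,8, 0,0,0,0,0,4,8, 0,0,0,0,0,0,8, 0,0,0,0,0,0,8]'
python3 -c "
from h import *
goto([.449,-.15,.0523])"
```

```text
t: 31.33
position: [0.4493, -0.1498, 0.0563]
orientation: [0.0, 0.893, -0.45, 0.0]
ft_force: [-0.9, -1.0, -0.9]
opening: 0.157
pos [ 0.4493 -0.1498  0.0563] yaw -53.46 tilt [ 0.0008 -0.0005] F [-0.9 -1.  -0.9] T [-0.08  0.13 -0.04] open 13.8 t 31.33 q6 0.36
tool shift mm [-0.1  0.4  4. ] rotz None
```

```bash
python3 -m crank '[0,0,0,0,0,1.5,8, 0,0,0,0,0,1,8, 0,0,0,0,0,0.5,8, 0,0,0,0,0,0.4,8, 0,0,0,0,0,0,8]'; python3 -m crank '[0,0,0,0,0,0.4,8, 0,0,0,0,0,0.4,8, 0,0,0,0,0,0,8]'
python3 - <<'E'
from h import *
goto([.449,-.15,.0523])
p=optics.camera("scene");draw(p,None,[],300,190,90,90,6,"pics/n.png")
E
```

```text
t: 31.75
position: [0.449, -0.1496, 0.0525]
orientation: [0.0, 0.893, -0.45, 0.0]
ft_force: [-0.8, -1.2, -2.1]
opening: 0.158
t: 32.0
position: [0.4492, -0.1498, 0.0523]
orientation: [0.0, 0.893, -0.45, 0.001]
ft_force: [-1.0, 0.3, 7.1]
opening: 0.156
pos [ 0.4492 -0.1498  0.0523] yaw -53.45 tilt [ 0.0008 -0.0007] F [-1.   0.3  7.1] T [0.16 0.57 0.01] open 13.7 t 32.0 q6 0.36
tool shift mm [ 0.1  0.3 -0. ] rotz None
```

View pics/n.png

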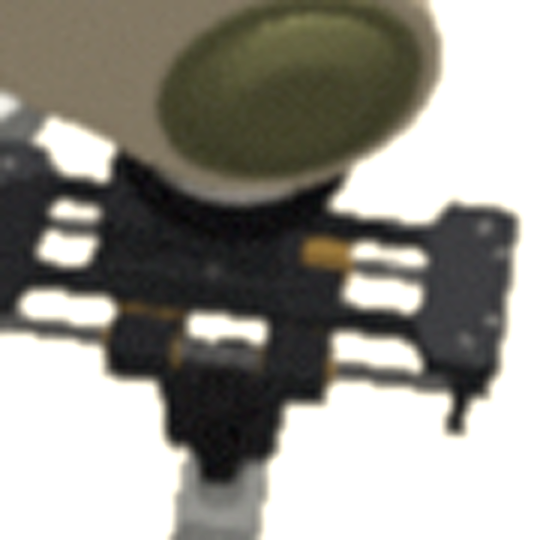

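Touchdown came at exactly the height where I picked it up. I'll open slowly, wait, then rise straight up.

```bash
python3 -m crank '[0,0,0,0,0,-0.3,8, 0,0,0,0,0,0,18, 0,0,0,0,0,0,30, 0,0,0,0,0,0,50, 0,0,0,0,0,0,50, 0,0,0,0,0,0,50]'
python3 -c "
from h import *
goto([.449,-.15,.0523])"
python3 -m crank '[0,0,0,0,0,-10,50, 0,0,0,0,0,-25,50, 0,0,0,0,0,-35,50, 0,0,0,0,0,-35,50, 0,0,0,0,0,-35,50, 0,0,0,-30,0,0,50, 0,0,0,-30,0,0,50, 0,0,0,-30,0,0,50, 0,0,0,-30,0,0,50, 0,0,0,-30,0,0,50, 0,0,0,0,0,0,50]'
python3 - <<'E'
from h import *
goto([.449,-.15,.0523])
p=optics.camera("scene");cv2.imwrite("pics/o.png",p["color"][:,:,::-1])
p=optics.camera("top");cv2.imwrite("pics/o2.png",p["color"][:,:,::-1])
E
```

```text
t: 32.55
position: [0.449, -0.1496, 0.0518]
orientation: [-0.0, 0.893, -0.45, -0.0]
ft_force: [-0.6, 0.0, -0.8]
opening: 0.483
pos [ 0.449  -0.1496  0.0518] yaw -53.46 tilt [-0.      0.0001] F [-0.6  0.  -0.8] T [-0.07  0.13  0.06] open 42.5 t 32.55 q6 0.36
tool shift mm [ 0.3  0.2 -0.5] rotz None
t: 33.47
position: [0.3565, -0.0259, 0.1917]
orientation: [-0.0, 0.894, -0.449, -0.001]
ft_force: [0.6, -0.7, -0.1]
opening: 0.568
pos [ 0.3565 -0.0259  0.1917] yaw -53.32 tilt [-0.0018  0.0013] F [ 0.6 -0.7 -0.1] T [-0.03  0.09  0.01] open 50.0 t 33.47 q6 0.52
tool shift mm [155.1  -0.2 139.1] rotz None
```

View pics/o.png

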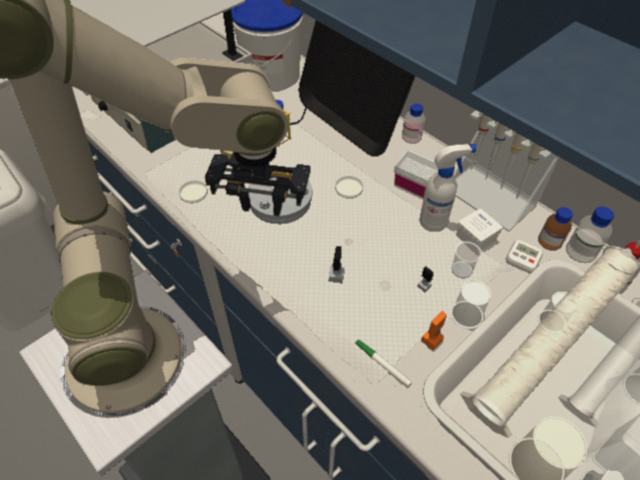

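View pics/o2.png

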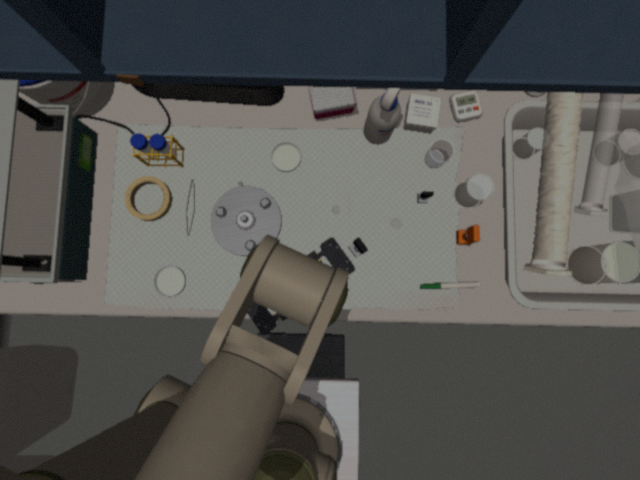

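The key stands upright and free at scene (337,268) / top (358,247), well clear of the holder. The other loose things sit where they started, and the gripper is touching nothing.

```bash
python3 -m crank '[0,0,0,0,0,0,50, 0,0,0,0,0,0,50]'; python3 -c "
from rig import bot
print(bot.hand_in())"
```

```text
t: 33.73
position: [0.3604, -0.0299, 0.1918]
orientation: [0.0, 0.893, -0.45, 0.0]
ft_force: [-0.5, -0.0, 0.0]
opening: 0.571
the job is handed in; nothing more can be done
None
```

I tightened the three screws in order with the large black key: the one beside the pin first, then clockwise round the rim. I then stood the key upright on clear mat at about (0.45, -0.15), let go, and handed in at about 34 s. The hand-in gives no verdict.

- **Turns:** by the arm angles, each screw turned about 90° once the play is taken out. The overhead before-and-after pictures differ only by image noise. Angles fitted to them put screw 2 close to 90° (one fit about 4° over) and screws 1 and 3 about 3–6° short. That is near the limit of the measurement, so I did not re-turn them.
- **Seating:** the first try at screw 1 was about 3 mm off. The key rested on the head and touched it several times, with up to about 14 N downward, above the 10 N given for feeling. I measured the offset in the camera and it then went on freely. Screws 2 and 3 seated first time at under 3 N. While turning, sideways force stayed under about 4 N.
- **Last pictures:** the key is upright and clear of the holder, and the other things are where they were. The gripper is open, about 19 cm above the bench and clear of everything.

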